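# Turn a case panel over in the riveting cradle and bolt it down

## Task

The dark wooden case panel lies in the riveting cradle with its brass staple plate underneath, and it is too wide to grip across: lift its free edge to stand it up against the cradle's steel backrest, turn it over and lower it (do not let it drop) so that it lies flat and square between the cheek and the bolt block, brass plate up, one edge pushed home against the foot of the backrest. Then bolt it down: lift the bolt's black-knobbed lever out of the parking notch, slide it all the way toward the panel, and lay it down fully in the lock notch. Leave the jar, the tin and the wooden block standing near the cradle where they are.

Things in the scene. Friction and masses are not known exactly. Their poses are not given: they have to be found in the camera images.
- cradle: Fixed wooden riveting cradle. Origin: on the bench, below the centre of a seated panel; x points to the backrest (to the robot's right), y away from the robot, z up: its yaw is -1.77 to -1.37 rad. Base board 12 mm thick, x -62 to 116, y -193 to 107 mm; on it two bearers, a steel backrest (right), a wooden cheek (far) and a bolt block (near). The left side is open.
- bearers (a point): Midway between the two wooden bearers, level with their tops (55 mm above the bench), straight above the cradle's origin, same axes. Bearers: x -36 to 76 mm, 22 mm wide, centred at y -50 and 50 mm, open between them (78 mm). So the free edge (x -74) of a seated panel overhangs by 38 mm, with 43 mm free under it.
- backrest (a point): Middle of the top front edge of the backrest's foot strip, which the panel's edge must touch: at x 76, y 0, z 70 mm in the cradle's frame; vertical steel, y -79 to 79. From the strip two steel ears (y 42 to 70 and -70 to -42) rise to z 149 mm, leaning back 12 degrees; open between them.
- cheek (a point): Middle of the inner top edge of the far wooden cheek: at x 15, y 76, z 76 mm in the cradle's frame; it runs x -30 to 60. The bolt block faces it at y -76 (x -15 to 25, y to -168, with straps up to z 84), so the nest is 152 mm wide for the 140 mm panel.
- panel: Loose dark brown wooden panel 150 (x) x 140 (y) x 10 mm, 0.18 to 0.36 kg, origin at its centre, mid thickness. z points up at the start and must end pointing down. The -z face carries a brass plate 46 x 58 mm, 2.5 mm proud, with a staple 9.5 mm proud. It starts on the bearers, x along the cradle's, 2 to 12 mm short of the foot strip. Seated it is at (1, 0, 60) mm in the cradle's frame, either end at the back.
- bolt (a joint): Slide of the steel hold-down bolt along the cradle's +y, in m: 0 parked (drawn back, as at the start), 0.032 fully shot; its 10 mm rod then reaches 24 mm over the panel's near edge, 4 mm above it. Friction about 1 N; it stays where it is left.
- bolt_lever (a joint): Turn of the lever about the bolt's axis (along the cradle's y, at x 5, z 74 mm), rad: 0 lying toward -x in a notch, 1.2 upright. Knob centre 72 mm from the axis: at value a, 72 sin(1.2-a) to its -x side and 72 cos(1.2-a) above. It starts in the parking notch. A tooth between the notches (top z 96 mm, 13 to 19 mm to the -x side) blocks the slide below about 0.8 rad. Turns almost freely.
- knob (a point): Centre of the black ball knob, 18 mm in diameter, on the 7 mm lever rod. Free on all sides: it can be pinched from above with the fingers on its two sides along the cradle's y and turns in that grip.
- lock_notch (a point): Where the knob's centre must end: lever down in the lock notch (at x -62, y -105, z 100 mm in the cradle's frame), 32 mm further from the robot than where it starts. The notches are 12 mm wide.
- rivet_jar: Bystander: screw jar with a white lid, 51 mm across, 64 mm tall, standing left of the cradle; origin under its centre.
- tin: Bystander: small red tin, 42 x 60 x 34 mm, to the right, toward the robot; origin under its centre.
- block: Bystander: beech block, 26 x 70 x 22 mm, lying right of the cradle; origin under its centre.
Not all that is in view belongs to the job. There is more than one size of the panel; the job needs the larger.

How it is judged:
By the outcome, as a careful person would: the job done as asked, in the order asked, and still so for the second after the job is handed in, with the robot touching nothing.
It also fails if it takes over 72 s, if anything falls off the work surface, if the arm or the gripper's body presses on something with over 40 N, if the wrist force passes 120 N, or if a joint passes its speed limit or range.

## Robot

A 6-joint arm with a two-finger parallel gripper is mounted at the origin on a cart in front of the work surface, level with it; the furniture and walls round the work are solid. World frame = base frame: x ahead of the robot, y to its left, z up, the work surface at z = 0. Lengths are in m, angles in rad, forces in N, time in s.
With the tool pointing down it reaches from about 0.25 to 0.775 m from the base axis. Payload 4 kg.
Tool frame: the origin (TCP) lies midway between the tips of the shut fingers; the grasp point (between the pads) lies 19 mm behind it (env.tcp_to_grasp is the distance from the TCP to the grasp point, in m); x points along the fingers, y is the direction in which the jaws open and shut, and the axes are right-handed (so a half turn about x gives the same grasp; the last joint's range is limited). The gripper opens to 94 mm and grips with 3 to 60 N. Pads are 16 mm wide; open, the fingers measure 119 mm over their backs; the gripper's body (75 mm by 177 mm) begins 78 mm behind the grasp point.
Start: joints at [-1.399, 0.087, 1.371, -0, 1.684, -0.103], TCP at [0.149, -0.529, 0.206] pointing down, gripper open.
Joint ranges: [-3.1, 3.1], [-0.76, 2.03], [0.27, 2.55], [-1.08, 4.22], [0.17, 2.65], [-2.57, 2.57]. Speed limits (rad/s): [2.79, 2.79, 3.14, 3.14, 3.14, 3.14].

## Interface

Orientations are given as a unit quaternion [x, y, z, w].
In Python, from plant import env gives the robot as it stands.
- The arm moves only by the tool apply_moves, never from a script. Its argument "motion" is a list of rows, each a list of 7 numbers: the turn, a rotation vector about the tool's x, y, z each as a share of 2 pi rad, from -1 to 1, then the shift along the tool's x, y, z each as a share of 2 cm, from -1 to 1, then the closure in counts, from 0 (fully open) to 255 (shut). In form: [[rx, ry, rz, x, y, z, grip], ...]. A call has 1 to 8 rows; each row shifts and turns the commanded pose from where the row before left it, along the tool's axes as they then stand; what a row does not reach is not made up. A row lasts 1/10 s, in which the tool goes at most 50 mm and 8.59 degrees, less where a joint would pass 70% of its speed; a pose out of reach is approached as far as the arm can. A call with a number of a shift or a turn outside -1 to 1 is refused whole. A call with a gripper value outside its range is refused whole. The fingers move at their own pace and stop on an object; "grip_force" is the grip in N (left out, the last holds). Time passes only in rows, so rows that do not move let the fingers close. It gives the time, the measured TCP pose, the force and the opening at its end, in the units of the state.
- env.get_obs(): the state, without advancing time (a new reading comes with each control period).
- env.get_image(name): name is "scene" or "top" or "wrist"; returns a dict with "img" (384x512x3 uint8, blue, green, red), "intrinsics" (3x3 intrinsics, pixels), "extrinsics" (4x4, takes a point from camera to world coordinates). Camera axes: x right, y up, looking along -z (the intrinsics and any distortion apply to the point x, -y, -z); pixel columns grow to the right and rows downward; lengths in m; the calibration is good to about 2 mm. A picture is of the moment at which its call begins. There is no depth.
- env.sign_off(): hands the job in, once; it reports no verdict.
The state is a dict: "t": time; "joint_pos": joint angles; "dq": joint speeds; "effort": joint torques, N m; "ee_pos": TCP position; "orientation": TCP orientation; "wrist_force": force on the tool from outside, world axes, zero at the start; "wrist_torque": the same for the moment, N m; "width": finger opening in m.
Only numpy, scipy, OpenCV 4.12 (cv2) and the standard library are available. Lean on these libraries where they do the work, as an engineer would, in place of code of your own. Each camera call takes 0.05 s, during which the arm holds its last target.

## Working session

There is one attempt and no reset: what is moved stays moved. The work goes in short steps, Python scripts to look and compute and a tool call to move; the robot and the scene stay as the last step left them, time stands still between calls to the robot, and variables do not carry over. Pictures are saved under pics/ and viewed, and the job is handed in when it is done.

Besides the shell and the picture viewer there is one more tool, called after "Call:" by a JSON object that holds its "api" and its "payload", one argument or row to a line. apply_moves: Moves the arm, as the interface text tells. Shift numbers are shares of 2 cm and turn numbers shares of 2 pi rad, none past 1 either way. Its arguments: {"type":"object","properties":{"motion":{"type":"array","items":{"type":"array","items":{"type":"number"}}},"grip_force":{"type":"number"}},"required":["motion"]}

```bash
mkdir -p pics; ls; python3 - <<'E'
from plant import env
import cv2
for n in ["scene","top","wrist"]:
    d=env.get_image(n); cv2.imwrite(f"pics/{n}0.png",d["img"]); print(n,d["intrinsics"].tolist(),d["extrinsics"].round(4).tolist())
print(env.get_obs(), env.tcp_to_grasp)
print([a for a in dir(env) if a[0]!='_'])
E
```

```text
pics
scene [[352.2208480672932, 0.0, 255.77057197012655], [0.0, 352.2208480672932, 187.1495444107889], [0.0, 0.0, 1.0]] [[-0.7488, 0.4196, -0.5131, -0.0542], [-0.6628, -0.4675, 0.585, 0.7161], [0.0056, 0.7781, 0.6281, 0.858], [0.0, 0.0, 0.0, 1.0]]
top [[379.3575381286887, 0.0, 253.1478609596925], [0.0, 379.3575381286887, 188.80805533665247], [0.0, 0.0, 1.0]] [[-0.0065, 0.9886, -0.1502, 0.4308], [-0.9999, -0.0082, -0.0108, 0.0034], [-0.0119, 0.1501, 0.9886, 1.1137], [0.0, 0.0, 0.0, 1.0]]
wrist [[329.5120110493106, 0.0, 256.20934643815997], [0.0, 329.5120110493106, 189.47127362597473], [0.0, 0.0, 1.0]] [[0.2714, 0.9248, 0.2667, 0.2268], [-0.9625, 0.2614, 0.073, -0.5083], [-0.0022, -0.2765, 0.961, 0.3838], [0.0, 0.0, 0.0, 1.0]]
{'t': 0.15, 'joint_pos': array([-1.39908871e+00,  8.78364777e-02,  1.37187471e+00,  1.07308214e-05,
        1.68358122e+00, -1.03098164e-01]), 'dq': array([-0.00090087, -0.00044539, -0.00405602,  0.0001276 , -0.00082643,
        0.00145098]), 'effort': array([ 1.12293317e-03, -3.40643513e+01, -3.02792752e+01,  7.17960368e-02,
        3.05353501e-02, -1.15153475e-04]), 'ee_pos': array([ 0.14917896, -0.52896383,  0.20456146]), 'orientation': array([-0.70042519, -0.0974542 ,  0.70045888, -0.09625274]), 'wrist_force': array([ 0.10545423,  0.82374904, -0.36380079]), 'wrist_torque': array([ 0.00198741,  0.00780067, -0.00240191]), 'width': 0.09383984918006731} 0.0188
['PlanningError', 'get_image', 'get_obs', 'sign_off', 'tcp_to_grasp']
```

View pics/scene0.png

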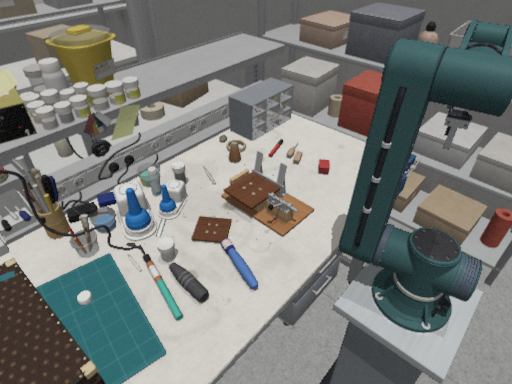

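View pics/top0.png

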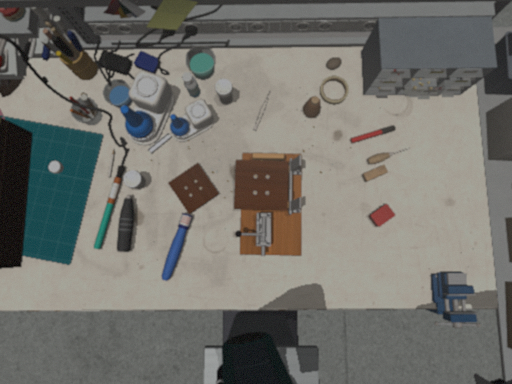

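View pics/wrist0.png

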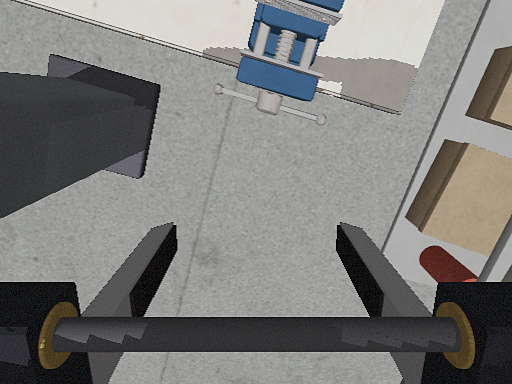

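The top view shows two panels. One lies in the cradle at about (263,185) and the other, smaller, lies loose on the bench at (194,188). The one in the cradle fits the description, so I'll enlarge it.

```bash
python3 - <<'E'
import cv2
a=cv2.imread("pics/top0.png"); c=a[140:265,215:325]; cv2.imwrite("pics/top0c.png",cv2.resize(c,None,fx=4.7,fy=4.7,interpolation=cv2.INTER_CUBIC))
a=cv2.imread("pics/scene0.png"); c=a[140:270,180:340]; cv2.imwrite("pics/scene0c.png",cv2.resize(c,None,fx=4.5,fy=4.5,interpolation=cv2.INTER_CUBIC))
E
```

```text
(no output)
```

View pics/top0c.png

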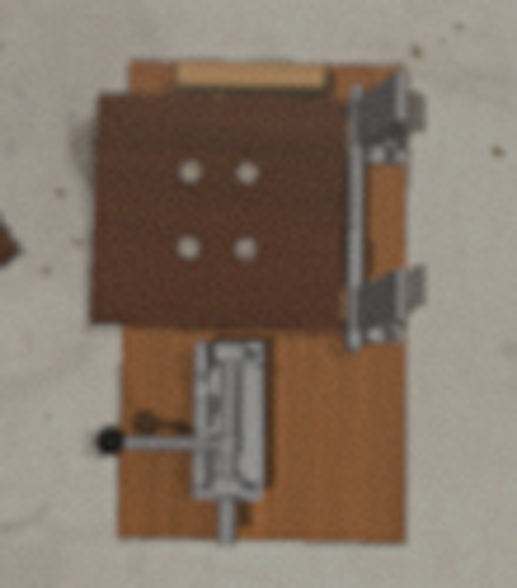

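View pics/scene0c.png

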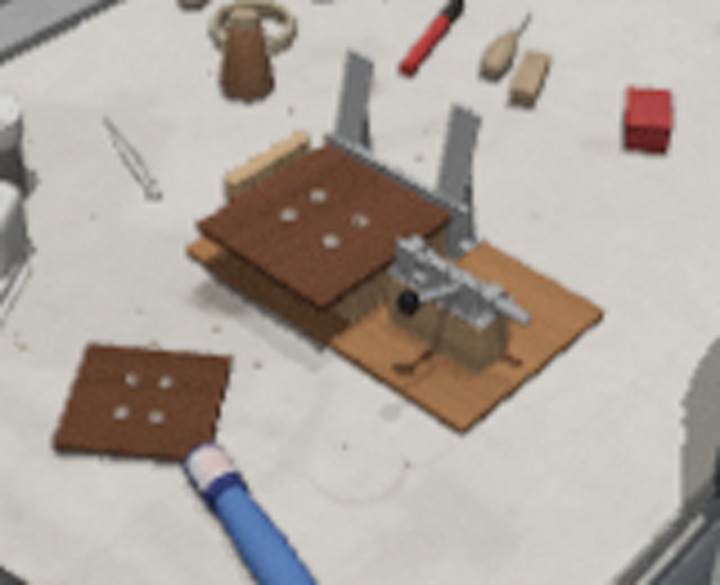

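```bash
cat > h.py <<'E'
import numpy as np, cv2
from plant import env
from scipy.optimize import least_squares
from scipy.spatial.transform import Rotation as R
def proj(d,P):
    E=d["extrinsics"]; K=d["intrinsics"]; p=(np.asarray(P)-E[:3,3])@E[:3,:3]
    p=p*[1,-1,-1]; q=p@K.T; return q[:,:2]/q[:,2:]
def snap(n,f,crop=None,s=1):
    d=env.get_image(n); a=d["img"]
    if crop: x0,y0,x1,y1=crop; a=a[y0:y1,x0:x1]
    if s!=1: a=cv2.resize(a,None,fx=s,fy=s,interpolation=cv2.INTER_CUBIC)
    cv2.imwrite(f"pics/{f}.png",a); return d
def unc(uv,x0,y0,s): return (np.asarray(uv,float)+.5)/s-.5+[x0,y0]
def c2w(c,P):
    x,y,th=c; P=np.atleast_2d(P); r=np.array([[np.cos(th),-np.sin(th),0],[np.sin(th),np.cos(th),0],[0,0,1]])
    return P@r.T+[x,y,0]
E
python3 - <<'E'
from h import *
d=env.get_image("top"); e=env.get_image("scene")
P=np.array([[-62,-193,12],[116,-193,12],[116,107,12],[-62,107,12],[-62,-137,100],[76,79,70],[76,-79,70]])/1000
uv=unc([[118,538],[406,543],[405,66],[128,62],[110,441],[352,88],[350,348]],215,140,4.7)
PS=np.array([[-62,-193,12],[116,-193,12],[-62,107,12],[-62,-137,100]])/1000
uvs=unc([[464,431],[603,316],[189,246],[407,301]],180,140,4.5)
for w in (0,1):
    f=lambda c:np.r_[(proj(d,c2w(c,P))-uv).ravel(),w*(proj(e,c2w(c,PS))-uvs).ravel()]
    r=least_squares(f,[.42,0,-1.57]); print(r.x.round(4)); print(r.fun.reshape(-1,2).round(2).tolist())
c=r.x
# panel
Q=np.array([[-75,70,5],[-75,-70,5],[75,-70,5],[75,70,5]])/1000
uq=unc([[97,93],[91,323],[347,328],[350,93]],215,140,4.7)
g=lambda p:(proj(d,c2w(c,c2w(p,Q)+[0,0,.06]))-uq).ravel()
r=least_squares(g,[0,0,0]); print(r.x.round(4),r.fun.round(2))
E
```

```text
[ 0.5998 -0.0099 -1.5956]
[[-0.6, 0.35], [0.38, 0.46], [0.52, -0.38], [-0.33, -0.42], [0.0, 0.3], [-0.09, -0.58], [0.11, 0.14], [-0.0, -0.0], [0.0, -0.0], [-0.0, 0.0], [-0.0, 0.0]]
[ 0.5992 -0.0102 -1.598 ]
[[-0.66, 0.51], [0.32, 0.77], [0.7, -0.09], [-0.15, -0.27], [-0.02, 0.47], [0.08, -0.31], [0.14, 0.43], [-0.68, -0.54], [0.4, -1.61], [-1.54, 0.02], [-0.03, 0.51]]
[-0.0012  0.0046  0.0037] [ 0.26 -0.29  0.33  0.03 -0.05 -0.18 -0.54  0.45]
```

The cradle sits at about (0.5995, -0.010) with yaw -1.596, and the panel is centred at about (-1, +5) mm in it. Next I need the arm's kinematics, so I'll start with small test moves, each checked against the state.

```bash
cat >> h.py <<'E'
def log():
    o=env.get_obs(); 
    with open("log.txt","a") as f: f.write(repr([o["joint_pos"].tolist(),o["ee_pos"].tolist(),o["orientation"].tolist()])+"\n")
    return o
E
python3 - <<'E'
from h import *
o=log(); print(R.from_quat(o["orientation"]).as_matrix().round(3))
E
```

```text
[[-0.     0.271 -0.962]
 [ 0.001 -0.962 -0.271]
 [-1.    -0.001 -0.   ]]
```

Call:
{"api": "apply_moves", "payload": {
  "motion": [
    [0,0,0,-1,0,0,0],
    [0,0,0,-1,0,0,0],
    [0,0,0.02,-1,0,0,0],
    [0,0,0.02,-1,0,0,0],
    [0,0,0.02,-1,0,0,0],
    [0,0,0.02,-1,0,0,0]
  ]
}}

```text
t: 0.85
ee_pos: [0.1453, -0.5152, 0.3252]
orientation: [0.702, -0.083, -0.654, 0.27]
wrist_force: [0.1, 0.0, 0.2]
width: 0.0942
```

```bash
python3 - <<'E'
from h import *
o=log(); print(o["joint_pos"].round(3),o["ee_pos"].round(4));print(R.from_quat(o["orientation"]).as_matrix().round(3))
E
```

```text
[-1.452 -0.334  1.599  0.077  1.373 -0.152] [ 0.1453 -0.5152  0.3252]
[[ 0.132  0.237 -0.962]
 [-0.469 -0.84  -0.272]
 [-0.873  0.488  0.   ]]
```

Call:
{"api": "apply_moves", "payload": {
  "motion": [
    [0,0.02,0,-0.5,0,0,0],
    [0,0.02,0,-0.5,0,0,0],
    [0,0.02,0,0,0,0,0],
    [0,0.02,0,0,0,0,0]
  ]
}}

```text
t: 1.25
ee_pos: [0.141, -0.5059, 0.3429]
orientation: [0.843, -0.012, -0.457, 0.281]
wrist_force: [0.5, 0.5, -0.3]
width: 0.0943
```

```bash
python3 - <<'E'
from h import *
o=log(); print(o["joint_pos"].round(3),o["ee_pos"].round(4));print(R.from_quat(o["orientation"]).as_matrix().round(3))
E
```

```text
[-1.861 -0.224  1.555  0.693  1.656 -0.582] [ 0.141  -0.5059  0.3429]
[[ 0.581  0.238 -0.778]
 [-0.277 -0.841 -0.464]
 [-0.765  0.486 -0.423]]
```

Call:
{"api": "apply_moves", "payload": {
  "motion": [
    [0.02,0,0,0,0,1,0],
    [0.02,0,0,0,0,1,0],
    [0.02,0,0,0,0,1,0],
    [0.02,0,0,0,0,1,0]
  ]
}}

```text
t: 1.65
ee_pos: [0.0762, -0.5298, 0.3002]
orientation: [0.886, -0.126, -0.442, 0.059]
wrist_force: [0.3, 0.4, 0.1]
width: 0.0941
```

```bash
python3 - <<'E'
from h import *
o=log(); print(o["joint_pos"].round(3),o["ee_pos"].round(4));print(R.from_quat(o["orientation"]).as_matrix().round(3))
E
```

```text
[-1.981 -0.137  1.564  0.698  1.659 -0.224] [ 0.0762 -0.5298  0.3002]
[[ 0.578 -0.172 -0.798]
 [-0.276 -0.961  0.007]
 [-0.768  0.216 -0.603]]
```

```bash
cat >> h.py <<'E'
TL=np.array([[0,-1,0],[0,0,-1],[1,0,0]]).astype(float) # columns: tool x,y,z in chain
def RY(a): return R.from_rotvec([0,a,0]).as_matrix()
def RZ(a): return R.from_rotvec([0,0,a]).as_matrix()
def fkp(q,k,s4=1):
    h,a1,L2,L3,d,oy,ex=k
    A=RZ(q[0]); p=np.array([0,0,h])+A@[a1,oy,0]
    A=A@RY(q[1]); p=p+A@[0,0,L2]
    A=A@RY(q[2]); p=p+A@[ex,0,0]
    A=A@RZ(s4*q[3]); p=p+A@[0,0,L3]
    A=A@RY(q[4]); A=A@RZ(q[5]); p=p+A@[0,0,d]
    return p,A@TL
E
cat > fit.py <<'E'
from h import *
S=[eval(l) for l in open("log.txt")]
for s4 in (1,-1):
    def f(k):
        e=[]
        for q,p,o in S:
            pp,A=fkp(q,k,s4); e+=list(pp-p)
            e+=list(.3*(R.from_quat(o).inv()*R.from_matrix(A)).as_rotvec())
        return np.r_[e, 1e-3*(k-k0)]
    k0=np.array([.3,0,.4,.4,.2,0,0])
    r=least_squares(f,k0); print(s4,r.x.round(4),abs(r.fun[:-7]).max()); print(np.array(r.fun[:-7]).reshape(-1,6).round(3))
E
python3 fit.py
```

```text
1 [0.1526 0.     0.449  0.4998 0.3506 0.0566 0.1007] 7.71788488451719e-07
[[-0.  0.  0.  0.  0.  0.]
 [ 0. -0. -0.  0. -0. -0.]
 [-0. -0. -0.  0. -0. -0.]
 [-0. -0.  0.  0. -0.  0.]]
-1 [ 1.1725 -0.1471  0.6781  0.417  -0.2448  0.0924  1.8756] 0.4065962246451062
[[ 0.033  0.017  0.071 -0.     0.     0.   ]
 [ 0.021  0.056  0.039 -0.009 -0.045 -0.007]
 [-0.054 -0.071 -0.045  0.035 -0.346 -0.228]
 [-0.022  0.03  -0.064  0.037 -0.407 -0.093]]
```

```bash
cat >> h.py <<'E'
K=np.array([.1526,0,.449,.4998,.3506,.0566,.1007])
K=np.array(least_squares(lambda k:np.concatenate([fkp(q,k)[0]-p for q,p,o in [eval(l) for l in open("log.txt")][:4]]+[1e-4*(k-K)]),K).x)
LO=np.array([-3.1,-.76,.27,-1.08,.17,-2.57]);HI=np.array([3.1,2.03,2.55,4.22,2.65,2.57])
def ik(p,A,q0,tries=30):
    best=None; rng=np.random.default_rng(0)
    def f(q):
        pp,B=fkp(q,K); return np.r_[pp-p,.3*R.from_matrix(A.T@B).as_rotvec()]
    for i in range(tries):
        s=np.clip(q0,LO+.01,HI-.01) if i==0 else rng.uniform(LO,HI)
        r=least_squares(f,s,bounds=(LO,HI)); e=np.abs(r.fun).max()
        if e<1e-4: return r.x,e
        if best is None or e<best[1]: best=(r.x,e)
    return best
C=np.array([.5995,-.010,-1.596])
def RC(): return RZ(C[2])
def toolR(psi,j=1,yaw=0):
    "tool pitch psi down (rad) toward cradle +x; jaw y sign j"
    x=np.array([np.cos(psi),0,-np.sin(psi)]); y=j*np.array([np.sin(psi),0,np.cos(psi)])
    return RC()@RZ(yaw)@np.c_[x,y,np.cross(x,y)]
E
python3 - <<'E'
from h import *
q=np.array([.3,.5,1.2,1.5,1.5,0])
for j in (1,-1):
  q=np.array([.3,.5,1.2,1.5,1.5,0])
  for ph in (5,15,25,40,60,80,90,100):
    a=np.radians(ph); A=toolR(a,j)
    g=np.array([.075-.138*np.cos(a)-.005*np.sin(a)*-1*0,.0046,.055+.138*np.sin(a)+.005*np.cos(a)])
    p=c2w(C,g)[0]+A[:,0]*.0188
    q,e=ik(p,A,q); print(j,ph,p.round(3),q.round(2),round(e,5))
E
```

```text
1 5 [0.605 0.034 0.07 ] [ 0.47  0.82  1.22 -1.08  1.94  2.19] 0.04188
1 15 [0.605 0.03  0.091] [ 0.46  0.73  1.26 -1.08  1.88  2.14] 0.00883
1 25 [0.605 0.023 0.11 ] [ 0.43  0.62  1.29 -0.99  1.81  2.08] 0.0
1 40 [0.605 0.006 0.135] [ 0.34  0.45  1.31 -0.81  1.71  1.96] 0.0
1 60 [ 0.604 -0.026  0.161] [ 0.15  0.29  1.32 -0.52  1.63  1.74] 0.0
1 80 [ 0.603 -0.064  0.173] [-0.1   0.22  1.3  -0.17  1.61  1.49] 0.0
1 90 [ 0.602 -0.085  0.174] [-0.23  0.22  1.28  0.    1.64  1.36] 0.0
1 100 [ 0.602 -0.106  0.172] [-0.36  0.26  1.25  0.17  1.69  1.25] 0.0
-1 5 [0.605 0.034 0.07 ] [ 0.47  0.82  1.22 -1.08  1.94 -0.95] 0.04188
-1 15 [0.605 0.03  0.091] [ 0.46  0.73  1.26 -1.08  1.88 -1.  ] 0.00883
-1 25 [0.605 0.023 0.11 ] [ 0.43  0.62  1.29 -0.99  1.81 -1.06] 0.0
-1 40 [0.605 0.006 0.135] [ 0.34  0.45  1.31 -0.81  1.71 -1.19] 0.0
-1 60 [ 0.604 -0.026  0.161] [ 0.15  0.29  1.32 -0.52  1.63 -1.4 ] 0.0
-1 80 [ 0.603 -0.064  0.173] [-0.1   0.22  1.3  -0.17  1.61 -1.65] 0.0
-1 90 [ 0.602 -0.085  0.174] [-0.23  0.22  1.28  0.    1.64 -1.78] 0.0
-1 100 [ 0.602 -0.106  0.172] [-0.36  0.26  1.25  0.17  1.69 -1.89] 0.0
```

```bash
cat >> h.py <<'E'
def chk(T): 
    q=env.get_obs()["joint_pos"]; 
def plan(p1,A1,n=None,grip=0,p0=None,A0=None,q0=None,show=True,maxturn=.0232):
    o=env.get_obs()
    if p0 is None: p0=o["ee_pos"];A0=R.from_quat(o["orientation"]).as_matrix()
    if q0 is None: q0=o["joint_pos"]
    rv=R.from_matrix(A0.T@A1).as_rotvec()
    m=int(np.ceil(max(np.linalg.norm(p1-p0)/.0198,np.linalg.norm(rv)/(maxturn*2*np.pi),1)))
    if n is None: n=m
    t=np.round(rv/n/2/np.pi,4); A=A0.copy();p=p0.copy();rows=[];q=q0
    mj=0;jl=[]
    for i in range(n):
        sh=np.round(A.T@((p1-p)/(n-i))/.02,3); 
        p=p+A@sh*.02; A=A@R.from_rotvec(t*2*np.pi).as_matrix()
        rows.append([*t,*sh,grip]); q2,e=ik(p,A,q,1); mj=max(mj,abs(q2-q).max()); q=q2; jl.append(e)
    if show:
        for i in range(0,n,8): print(str([[float('%g'%x) for x in r] for r in rows[i:i+8]]))
        print("n",n,"maxjstep",round(mj,3),"maxerr",round(max(jl),5),"q",q.round(2), "end",p.round(4))
    return p,A,q
PB=np.array([.0745,.0046]) # pivot x, lateral y  (cradle)
def tcp_lift(phi,psi,w,s,j,extra=0,xb=.0745):
    "tcp so lower finger inner face carries panel bottom free edge; w half opening; s edge distance behind tip"
    a=np.radians(phi);b=np.radians(psi)
    E=np.array([xb-.15*np.cos(a),0,.055+.15*np.sin(a)])
    u=np.array([np.cos(b),0,-np.sin(b)]);v=np.array([np.sin(b),0,np.cos(b)])
    g=E+s*u+(w+extra)*v+[0,PB[1],0]
    return c2w(C,g)[0],toolR(b,j)
E
python3 - <<'E'
from h import *
p,A=tcp_lift(0,32,.024,.032,-1,-.006)
pb=p-A[:,0]*.09
print(p,pb)
a=plan(pb,A,p0=np.array(env.get_obs()["ee_pos"]),A0=R.from_quat(env.get_obs()["orientation"]).as_matrix())
mid=np.array([.42,.0,.36])
print("via")
a=plan(mid,toolR(np.radians(70),-1)); b=plan(pb,A,p0=a[0],A0=a[1],q0=a[2])
E
```

```text
[0.60507694 0.02869566 0.05330745] [0.60700039 0.10499575 0.10100018]
[[0.0092, 0.0036, 0.0027, 0.331, -0.866, -0.347, 0.0], [0.0092, 0.0036, 0.0027, 0.323, -0.889, -0.289, 0.0], [0.0092, 0.0036, 0.0027, 0.314, -0.91, -0.23, 0.0], [0.0092, 0.0036, 0.0027, 0.303, -0.927, -0.17, 0.0], [0.0092, 0.0036, 0.0027, 0.29, -0.94, -0.109, 0.0], [0.0092, 0.0036, 0.0027, 0.276, -0.949, -0.048, 0.0], [0.0092, 0.0036, 0.0027, 0.26, -0.955, 0.013, 0.0], [0.0092, 0.0036, 0.0027, 0.243, -0.956, 0.074, 0.0]]
[[0.0092, 0.0036, 0.0027, 0.225, -0.954, 0.135, 0.0], [0.0092, 0.0036, 0.0027, 0.205, -0.949, 0.195, 0.0], [0.0092, 0.0036, 0.0027, 0.184, -0.939, 0.253, 0.0], [0.0092, 0.0036, 0.0027, 0.161, -0.925, 0.311, 0.0], [0.0092, 0.0036, 0.0027, 0.138, -0.908, 0.368, 0.0], [0.0092, 0.0036, 0.0027, 0.114, -0.888, 0.422, 0.0], [0.0092, 0.0036, 0.0027, 0.089, -0.863, 0.475, 0.0], [0.0092, 0.0036, 0.0027, 0.063, -0.836, 0.526, 0.0]]
[[0.0092, 0.0036, 0.0027, 0.037, -0.805, 0.575, 0.0], [0.0092, 0.0036, 0.0027, 0.01, -0.771, 0.621, 0.0], [0.0092, 0.0036, 0.0027, -0.017, -0.733, 0.664, 0.0], [0.0092, 0.0036, 0.0
[... 3463 characters left out ...]
 0.542, 0.0], [-0.0, -0.0, -0.0063, 0.487, 0.669, 0.542, 0.0], [-0.0, -0.0, -0.0063, 0.46, 0.687, 0.542, 0.0], [-0.0, -0.0, -0.0063, 0.433, 0.705, 0.542, 0.0]]
[[-0.0, -0.0, -0.0063, 0.404, 0.722, 0.542, 0.0], [-0.0, -0.0, -0.0063, 0.375, 0.737, 0.542, 0.0], [-0.0, -0.0, -0.0063, 0.346, 0.751, 0.542, 0.0], [-0.0, -0.0, -0.0063, 0.316, 0.764, 0.542, 0.0], [-0.0, -0.0, -0.0063, 0.285, 0.776, 0.543, 0.0], [-0.0, -0.0, -0.0063, 0.255, 0.787, 0.542, 0.0], [-0.0, -0.0, -0.0063, 0.223, 0.797, 0.543, 0.0], [-0.0, -0.0, -0.0063, 0.191, 0.805, 0.542, 0.0]]
[[-0.0, -0.0, -0.0063, 0.16, 0.812, 0.543, 0.0]]
n 17 maxjstep 1.256 maxerr 0.34391 q [-0.27 -0.18  2.33  1.36  0.17  2.57] end [0.607 0.105 0.101]
```

```bash
cat >> h.py <<'E'
def jplan(q1,grip=0,q0=None,n=None,p0=None,A0=None):
    o=env.get_obs()
    if q0 is None: q0=o["joint_pos"]
    q0=np.array(q0); q1=np.array(q1)
    m=300; P=[fkp(q0+(q1-q0)*i/m,K) for i in range(m+1)]
    L=np.array([max(np.linalg.norm(P[i+1][0]-P[i][0])/.0194,np.linalg.norm(R.from_matrix(P[i][1].T@P[i+1][1]).as_rotvec())/.146,abs((q1-q0)/m/.18).max()) for i in range(m)])
    cs=np.r_[0,np.cumsum(L)]; n=int(np.ceil(cs[-1])) if n is None else n
    ts=np.interp(np.linspace(0,cs[-1],n+1),cs,np.arange(m+1)/m)
    p,A=fkp(q0,K) if p0 is None else (p0,A0); rows=[]; zz=[]
    for t in ts[1:]:
        pp,AA=fkp(q0+(q1-q0)*t,K)
        rv=np.round(R.from_matrix(A.T@AA).as_rotvec()/2/np.pi,3); sh=np.round(A.T@(pp-p)/.02,2)
        p=p+A@sh*.02;A=A@R.from_rotvec(rv*2*np.pi).as_matrix(); rows.append([*rv,*sh,grip]); zz.append(p)
    for i in range(0,n,8): print(str([[float('%g'%x) for x in r] for r in rows[i:i+8]]))
    print("n",n,"q",q1.round(2),"end",p.round(4),"minz",min(z[2] for z in zz))
    return p,A,q1
E
python3 - <<'E'
from h import *
p,A=tcp_lift(0,32,.024,.032,-1,-.006)
pb=p-A[:,0]*.09
q,e=ik(pb,A,np.array([.43,.6,1.3,-.95,1.8,-1.06])); print(q.round(3),e)
q2,e=ik(pb+[-.02,0.02,.2],A,q); print(q2.round(3),e)
jplan(q2)
E
```

```text
[ 0.502  0.654  1.168 -0.869  1.856 -1.059] 1.232450808075214e-10
[ 0.54   0.513  0.971 -0.972  2.092 -1.327] 5.978191017449921e-13
[[-0.009, -0.003, -0.008, 0.72, -0.45, -0.45, 0.0], [-0.01, -0.003, -0.007, 0.71, -0.41, -0.5, 0.0], [-0.01, -0.003, -0.008, 0.71, -0.38, -0.53, 0.0], [-0.01, -0.004, -0.008, 0.7, -0.33, -0.57, 0.0], [-0.011, -0.003, -0.007, 0.68, -0.29, -0.61, 0.0], [-0.011, -0.003, -0.008, 0.67, -0.24, -0.65, 0.0], [-0.012, -0.004, -0.008, 0.65, -0.18, -0.68, 0.0], [-0.012, -0.003, -0.008, 0.63, -0.12, -0.72, 0.0]]
[[-0.012, -0.004, -0.008, 0.59, -0.05, -0.75, 0.0], [-0.012, -0.004, -0.007, 0.57, 0.01, -0.78, 0.0], [-0.013, -0.004, -0.008, 0.52, 0.09, -0.8, 0.0], [-0.013, -0.004, -0.008, 0.47, 0.15, -0.83, 0.0], [-0.014, -0.005, -0.007, 0.42, 0.23, -0.83, 0.0], [-0.013, -0.004, -0.008, 0.35, 0.31, -0.84, 0.0], [-0.013, -0.005, -0.007, 0.29, 0.38, -0.83, 0.0], [-0.014, -0.005, -0.007, 0.22, 0.45, -0.82, 0.0]]
[[-0.013, -0.005, -0.007, 0.14, 0.51, -0.81, 0.0], [-0.013, -0.005, -0.007, 0.07, 0.56, -0.77, 0.0], [-0.013, -0.005, -0.006, 0.0, 0.61, -0.75, 0.0], [-0.012, -0.0
[... 856 characters left out ...]
 -0.005, -0.004, -0.76, 0.55, -0.21, 0.0], [-0.005, -0.005, -0.004, -0.77, 0.54, -0.2, 0.0], [-0.006, -0.005, -0.004, -0.79, 0.51, -0.19, 0.0], [-0.005, -0.005, -0.004, -0.81, 0.49, -0.18, 0.0]]
[[-0.006, -0.005, -0.004, -0.82, 0.48, -0.18, 0.0], [-0.005, -0.005, -0.003, -0.83, 0.45, -0.16, 0.0], [-0.004, -0.005, -0.004, -0.84, 0.43, -0.15, 0.0], [-0.005, -0.004, -0.004, -0.86, 0.42, -0.15, 0.0], [-0.004, -0.005, -0.003, -0.86, 0.39, -0.15, 0.0], [-0.004, -0.005, -0.004, -0.87, 0.38, -0.15, 0.0], [-0.004, -0.004, -0.003, -0.89, 0.35, -0.14, 0.0], [-0.004, -0.005, -0.004, -0.88, 0.34, -0.14, 0.0]]
n 48 q [ 0.54  0.51  0.97 -0.97  2.09 -1.33] end [0.587  0.1249 0.301 ] minz 0.20965530996935203
```

Call:
{"api": "apply_moves", "payload": {
  "motion": [
    [-0.009,-0.003,-0.008,0.72,-0.45,-0.45,0],
    [-0.01,-0.003,-0.007,0.71,-0.41,-0.5,0],
    [-0.01,-0.003,-0.008,0.71,-0.38,-0.53,0],
    [-0.01,-0.004,-0.008,0.7,-0.33,-0.57,0],
    [-0.011,-0.003,-0.007,0.68,-0.29,-0.61,0],
    [-0.011,-0.003,-0.008,0.67,-0.24,-0.65,0],
    [-0.012,-0.004,-0.008,0.65,-0.18,-0.68,0],
    [-0.012,-0.003,-0.008,0.63,-0.12,-0.72,0]
  ]
}}

```text
t: 2.45
ee_pos: [0.2105, -0.4761, 0.2452]
orientation: [0.808, 0.165, -0.53, 0.196]
wrist_force: [0.8, -0.1, -0.5]
width: 0.094
```

Call:
{"api": "apply_moves", "payload": {
  "motion": [
    [-0.012,-0.004,-0.008,0.59,-0.05,-0.75,0],
    [-0.012,-0.004,-0.007,0.57,0.01,-0.78,0],
    [-0.013,-0.004,-0.008,0.52,0.09,-0.8,0],
    [-0.013,-0.004,-0.008,0.47,0.15,-0.83,0],
    [-0.014,-0.005,-0.007,0.42,0.23,-0.83,0],
    [-0.013,-0.004,-0.008,0.35,0.31,-0.84,0],
    [-0.013,-0.005,-0.007,0.29,0.38,-0.83,0],
    [-0.014,-0.005,-0.007,0.22,0.45,-0.82,0]
  ]
}}

```text
t: 3.25
ee_pos: [0.3356, -0.3938, 0.2122]
orientation: [0.598, 0.449, -0.558, 0.36]
wrist_force: [-0.3, 0.8, -1.1]
width: 0.0941
```

Call:
{"api": "apply_moves", "payload": {
  "motion": [
    [-0.013,-0.005,-0.007,0.14,0.51,-0.81,0],
    [-0.013,-0.005,-0.007,0.07,0.56,-0.77,0],
    [-0.013,-0.005,-0.006,0,0.61,-0.75,0],
    [-0.012,-0.005,-0.007,-0.07,0.64,-0.7,0],
    [-0.012,-0.005,-0.006,-0.15,0.67,-0.68,0],
    [-0.012,-0.006,-0.006,-0.2,0.7,-0.63,0],
    [-0.011,-0.005,-0.005,-0.28,0.71,-0.59,0],
    [-0.011,-0.006,-0.006,-0.32,0.71,-0.55,0]
  ]
}}

```text
t: 4.05
ee_pos: [0.4484, -0.2898, 0.2137]
orientation: [0.311, 0.63, -0.518, 0.489]
wrist_force: [-0.6, -0.9, -0.1]
width: 0.0939
```

Call:
{"api": "apply_moves", "payload": {
  "motion": [
    [-0.01,-0.005,-0.005,-0.38,0.72,-0.51,0],
    [-0.01,-0.006,-0.005,-0.43,0.72,-0.47,0],
    [-0.009,-0.005,-0.005,-0.47,0.71,-0.44,0],
    [-0.009,-0.006,-0.005,-0.51,0.7,-0.42,0],
    [-0.009,-0.005,-0.004,-0.56,0.69,-0.37,0],
    [-0.008,-0.005,-0.005,-0.58,0.68,-0.36,0],
    [-0.008,-0.006,-0.005,-0.61,0.66,-0.33,0],
    [-0.008,-0.005,-0.004,-0.65,0.64,-0.3,0]
  ]
}}

```text
t: 4.85
ee_pos: [0.5335, -0.1641, 0.2361]
orientation: [0.048, 0.689, -0.456, 0.561]
wrist_force: [0.1, -0.9, -1.6]
width: 0.0939
```

Call:
{"api": "apply_moves", "payload": {
  "motion": [
    [-0.007,-0.005,-0.004,-0.67,0.63,-0.28,0],
    [-0.007,-0.006,-0.004,-0.7,0.61,-0.26,0],
    [-0.007,-0.005,-0.004,-0.72,0.59,-0.24,0],
    [-0.006,-0.005,-0.004,-0.73,0.57,-0.23,0],
    [-0.007,-0.005,-0.004,-0.76,0.55,-0.21,0],
    [-0.005,-0.005,-0.004,-0.77,0.54,-0.2,0],
    [-0.006,-0.005,-0.004,-0.79,0.51,-0.19,0],
    [-0.005,-0.005,-0.004,-0.81,0.49,-0.18,0]
  ]
}}

```text
t: 5.65
ee_pos: [0.5806, -0.0216, 0.2666]
orientation: [-0.167, 0.675, -0.399, 0.598]
wrist_force: [-0.1, 0.1, -0.5]
width: 0.0939
```

Call:
{"api": "apply_moves", "payload": {
  "motion": [
    [-0.006,-0.005,-0.004,-0.82,0.48,-0.18,0],
    [-0.005,-0.005,-0.003,-0.83,0.45,-0.16,0],
    [-0.004,-0.005,-0.004,-0.84,0.43,-0.15,0],
    [-0.005,-0.004,-0.004,-0.86,0.42,-0.15,0],
    [-0.004,-0.005,-0.003,-0.86,0.39,-0.15,0],
    [-0.004,-0.005,-0.004,-0.87,0.38,-0.15,0],
    [-0.004,-0.004,-0.003,-0.89,0.35,-0.14,0],
    [-0.004,-0.005,-0.004,-0.88,0.34,-0.14,0]
  ]
}}

```text
t: 6.45
ee_pos: [0.5853, 0.1281, 0.2987]
orientation: [-0.339, 0.621, -0.35, 0.613]
wrist_force: [0.1, 0.0, 0.8]
width: 0.094
```

```bash
python3 - <<'E'
from h import *
o=env.get_obs(); print(o["t"],o["joint_pos"].round(3),o["ee_pos"].round(4))
log()
for n in("scene","wrist"): snap(n,n+"1")
p,A=tcp_lift(0,32,.024,.032,-1,-.006)
pb=p-A[:,0]*.09
a=plan(pb,A,grip=125)
b=plan(p,A,grip=125,p0=a[0],A0=a[1],q0=a[2])
E
```

```text
6.45 [ 0.547  0.514  0.977 -0.975  2.092 -1.324] [0.5853 0.1281 0.2987]
[[0.0001, 0.0001, 0.0001, 0.565, 0.703, 0.106, 125.0], [0.0001, 0.0001, 0.0001, 0.565, 0.702, 0.106, 125.0], [0.0001, 0.0001, 0.0001, 0.566, 0.702, 0.106, 125.0], [0.0001, 0.0001, 0.0001, 0.566, 0.702, 0.106, 125.0], [0.0001, 0.0001, 0.0001, 0.567, 0.702, 0.106, 125.0], [0.0001, 0.0001, 0.0001, 0.567, 0.701, 0.106, 125.0], [0.0001, 0.0001, 0.0001, 0.567, 0.701, 0.106, 125.0], [0.0001, 0.0001, 0.0001, 0.568, 0.701, 0.106, 125.0]]
[[0.0001, 0.0001, 0.0001, 0.568, 0.7, 0.106, 125.0], [0.0001, 0.0001, 0.0001, 0.568, 0.7, 0.106, 125.0], [0.0001, 0.0001, 0.0001, 0.569, 0.7, 0.106, 125.0]]
n 11 maxjstep 0.028 maxerr 0.0 q [ 0.5   0.65  1.17 -0.87  1.86 -1.06] end [0.607 0.105 0.101]
[[-0.0, -0.0001, -0.0, 0.9, -0.001, 0.002, 125.0], [-0.0, -0.0001, -0.0, 0.9, -0.001, 0.001, 125.0], [-0.0, -0.0001, -0.0, 0.9, -0.002, 0.001, 125.0], [-0.0, -0.0001, -0.0, 0.9, -0.001, 0.0, 125.0], [-0.0, -0.0001, -0.0, 0.9, -0.002, -0.0, 125.0]]
n 5 maxjstep 0.034 maxerr 0.0 q [ 0.41  0.63  1.32 -0.89  1.71 -1.02] end [0.6051 0.0287 0.0533]
```

View pics/scene1.png

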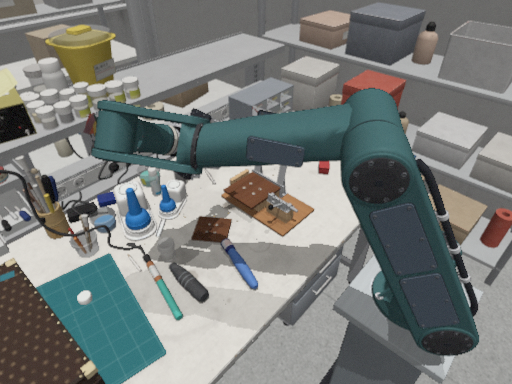

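View pics/wrist1.png

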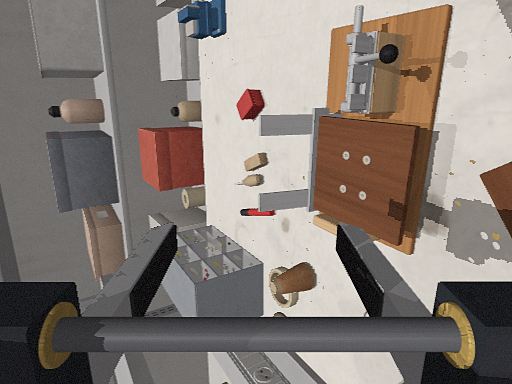

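The wrist view shows the panel's corners at about (418,125), (404,243), (313,205) and (320,114), and the knob at (388,53). I'll overlay my cradle and panel estimates on that view as a check.

```bash
python3 - <<'E'
from h import *
d=env.get_image("wrist"); a=d["img"].copy(); s=3.6
def draw(P,col):
    for u in proj(d,P): 
        q=(u-[280,0]+.5)*s-.5
        cv2.drawMarker(big,tuple(int(v) for v in q),col,cv2.MARKER_CROSS,14,1)
big=cv2.resize(a[0:165+95,280:480],None,fx=s,fy=s,interpolation=cv2.INTER_CUBIC)
big=cv2.resize(a[0:260,280:480],None,fx=s,fy=s,interpolation=cv2.INTER_CUBIC)
draw(c2w(C,np.array([[-62,-193,12],[116,-193,12],[-62,107,12]])/1e3),(0,255,0))
draw(c2w(C,np.array([[-62,-137,100],[76,79,70],[76,-79,70]])/1e3),(255,255,0))
Q=np.array([[-75,70,5],[-75,-70,5],[75,-70,5],[75,70,5]])/1000
draw(c2w(C,c2w([-.0012,.0046,.0037],Q)+[0,0,.06]),(0,0,255))
cv2.imwrite("pics/w1c.png",cv2.resize(big,(600,780))[:600]); cv2.imwrite("pics/w1c.png",cv2.resize(big,None,fx=.63,fy=.63))
E
```

```text
(no output)
```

View pics/w1c.png

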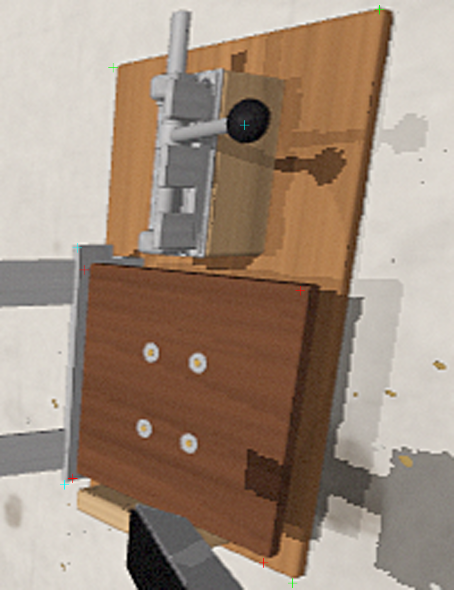

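```bash
python3 - <<'E'
from h import *
d=env.get_image("wrist"); s=3.6
x0,y0,x1,y1=300,60,430,250
big=cv2.resize(d["img"][y0:y1,x0:x1],None,fx=4,fy=4,interpolation=cv2.INTER_CUBIC)[:600]
cv2.imwrite("pics/w1d.png",cv2.resize(d["img"][100:250,300:430],None,fx=4,fy=4,interpolation=cv2.INTER_CUBIC))
E
```

```text
(no output)
```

View pics/w1d.png

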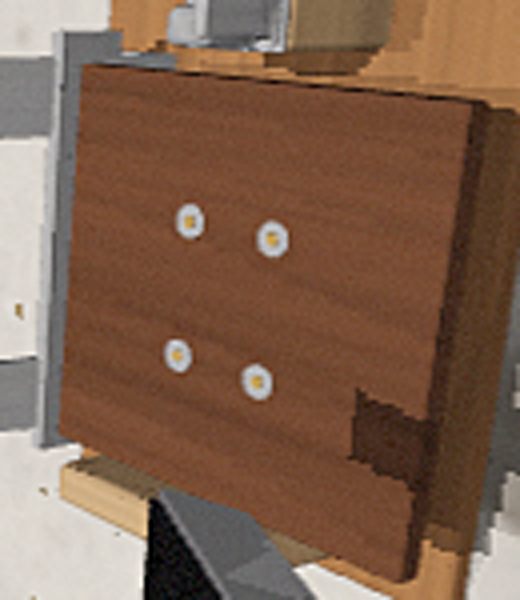

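```bash
python3 - <<'E'
from h import *
d=env.get_image("wrist")
Q=np.array([[75,-70,5],[-75,-70,5],[-75,70,5],[75,70,5]])/1000
uq=unc([[82,66],[474,102],[406,580],[60,432]],300,100,4)
g=lambda p:(proj(d,c2w(C,c2w(p,Q)+[0,0,.06]))-uq).ravel()
r=least_squares(g,[0,0,0]); print(r.x.round(4),r.fun.round(2))
print(env.get_obs()["ee_pos"])
E
```

```text
[-0.0044  0.0003 -0.0059] [-0.05 -0.86  0.04 -1.07 -0.55  1.38 -0.21  0.84]
[0.58535207 0.12684035 0.29868144]
```

```bash
sed -i 's/^PB=.*/PB=np.array([.0725,.002])/; s/xb=.0745/xb=.0725/' h.py; python3 - <<'E'
from h import *
p,A=tcp_lift(0,32,.024,.032,-1,-.006)
pb=p-A[:,0]*.09
a=plan(pb,A,grip=125)
b=plan(p,A,grip=125,p0=a[0],A0=a[1],q0=a[2])
E
```

```text
[[0.0, 0.0, 0.0001, 0.547, 0.718, 0.09, 125.0], [0.0, 0.0, 0.0001, 0.547, 0.718, 0.09, 125.0], [0.0, 0.0, 0.0001, 0.548, 0.718, 0.09, 125.0], [0.0, 0.0, 0.0001, 0.548, 0.717, 0.09, 125.0], [0.0, 0.0, 0.0001, 0.549, 0.717, 0.09, 125.0], [0.0, 0.0, 0.0001, 0.549, 0.716, 0.09, 125.0], [0.0, 0.0, 0.0001, 0.55, 0.716, 0.09, 125.0], [0.0, 0.0, 0.0001, 0.55, 0.716, 0.09, 125.0]]
[[0.0, 0.0, 0.0001, 0.55, 0.715, 0.091, 125.0], [0.0, 0.0, 0.0001, 0.551, 0.715, 0.09, 125.0], [0.0, 0.0, 0.0001, 0.551, 0.715, 0.091, 125.0]]
n 11 maxjstep 0.029 maxerr 0.0 q [ 0.51  0.65  1.17 -0.87  1.86 -1.06] end [0.6045 0.1071 0.101 ]
[[0.0001, 0.0001, -0.0001, 0.9, -0.001, -0.002, 125.0], [0.0001, 0.0001, -0.0001, 0.9, -0.001, -0.001, 125.0], [0.0001, 0.0001, -0.0001, 0.9, -0.0, -0.0, 125.0], [0.0001, 0.0001, -0.0001, 0.9, 0.0, -0.0, 125.0], [0.0001, 0.0001, -0.0001, 0.9, 0.001, 0.0, 125.0]]
n 5 maxjstep 0.033 maxerr 0.0 q [ 0.41  0.63  1.32 -0.89  1.71 -1.02] end [0.6025 0.0308 0.0533]
```

Call:
{"api": "apply_moves", "payload": {
  "motion": [
    [0,0,0,0.55,0.72,0.09,125],
    [0,0,0,0.55,0.72,0.09,125],
    [0,0,0,0.55,0.72,0.09,125],
    [0,0,0,0.55,0.72,0.09,125],
    [0,0,0,0.55,0.72,0.09,125],
    [0,0,0,0.55,0.72,0.09,125],
    [0,0,0,0.55,0.72,0.09,125],
    [0,0,0,0.55,0.72,0.09,125]
  ]
}}

```text
t: 7.5
ee_pos: [0.5992, 0.1125, 0.153]
orientation: [-0.338, 0.622, -0.351, 0.613]
wrist_force: [0.5, -0.3, -0.4]
width: 0.0476
```

Call:
{"api": "apply_moves", "payload": {
  "motion": [
    [0,0,0,0.55,0.71,0.09,125],
    [0,0,0,0.55,0.71,0.09,125],
    [0,0,0,0.55,0.71,0.09,125],
    [0,0,0,0,0,0,125]
  ]
}}

```text
t: 7.9
ee_pos: [0.6031, 0.106, 0.0973]
orientation: [-0.34, 0.623, -0.351, 0.611]
wrist_force: [-0.7, -0.4, -0.2]
width: 0.0479
```

```bash
python3 - <<'E'
from h import *
p,A=tcp_lift(0,32,.024,.032,-1,-.006)
b=plan(p,A,grip=125)
for n in("scene","wrist"): snap(n,n+"2")
a=cv2.imread("pics/scene2.png"); cv2.imwrite("pics/scene2.png",cv2.resize(a[110:270,170:340],None,fx=4,fy=3.7,interpolation=cv2.INTER_CUBIC))
E
```

```text
[[0.0003, -0.0, 0.0002, 0.871, -0.019, 0.014, 125.0], [0.0003, -0.0, 0.0002, 0.871, -0.02, 0.014, 125.0], [0.0003, -0.0, 0.0002, 0.871, -0.021, 0.014, 125.0], [0.0003, -0.0, 0.0002, 0.871, -0.022, 0.014, 125.0], [0.0003, -0.0, 0.0002, 0.872, -0.023, 0.015, 125.0]]
n 5 maxjstep 0.032 maxerr 0.0 q [ 0.41  0.63  1.32 -0.89  1.71 -1.02] end [0.6025 0.0308 0.0533]
```

View pics/wrist2.png

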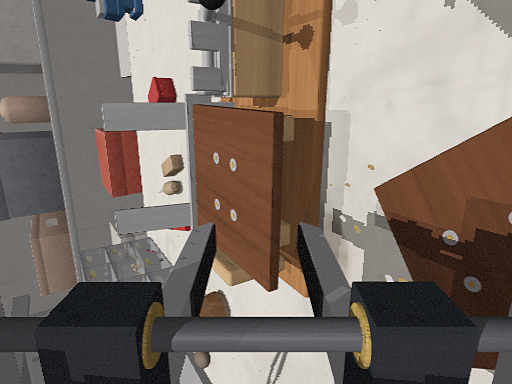

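View pics/scene2.png

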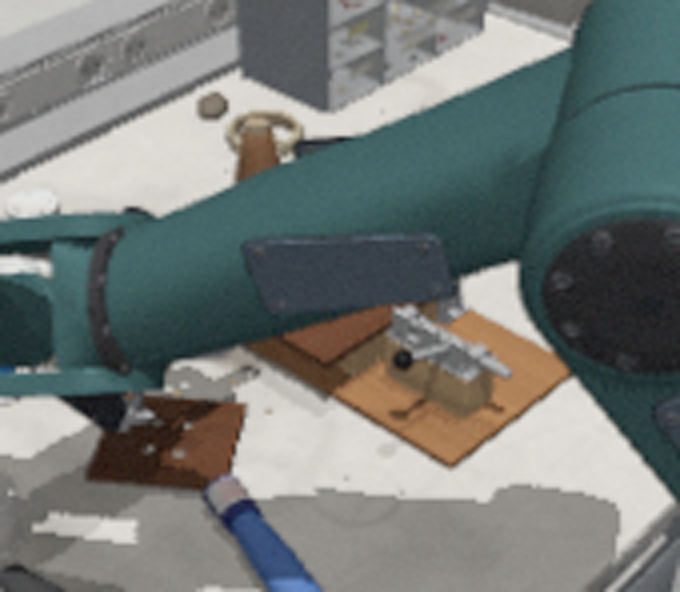

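```bash
python3 - <<'E'
from h import *
a=cv2.imread("pics/wrist2.png"); cv2.imwrite("pics/w2c.png",cv2.resize(a[95:295,180:300],None,fx=4,fy=3,interpolation=cv2.INTER_CUBIC))
E
```

```text
(no output)
```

View pics/w2c.png

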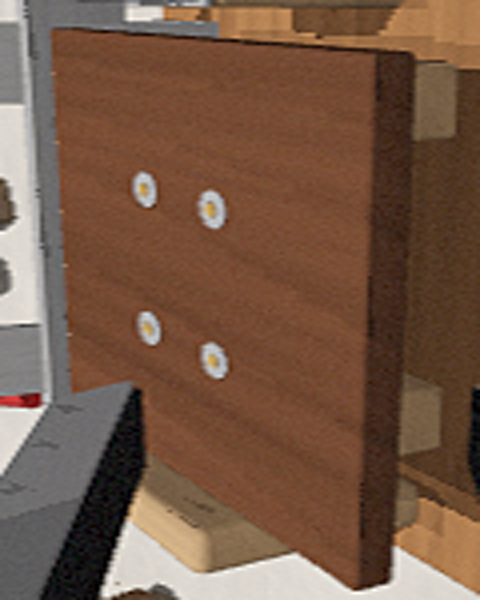

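```bash
python3 - <<'E'
from h import *
d=env.get_image("wrist")
Q=np.array([[75,-70,5],[-75,-70,5],[-75,-70,-5],[-75,70,5],[-75,70,-5]])/1000
uq=(np.array([[53,28],[376,52],[413,54],[359,588],[390,582]])+.5)/[4,3]-.5+[180,95]
for fz in (0,1):
    g=lambda p:(proj(d,c2w(C,c2w(p[:3],Q)+[0,0,.06+fz*p[3]]))-uq).ravel()
    r=least_squares(g,[0,0,0,0]); print(r.x.round(4),r.fun.round(2).reshape(-1,2).tolist())
o=env.get_obs();print(o["ee_pos"])
T=R.from_quat(o["orientation"]).as_matrix()
E=c2w(C,c2w(r.x[:3],np.array([[-.075,0,-.005],[-.075,0,.005]]))+[0,0,.06+r.x[3]])
print(((E-o["ee_pos"])@T*1e3).round(1))
E
```

```text
[-0.0025  0.0018 -0.0118  0.    ] [[-1.05, 0.0], [-1.16, 0.58], [1.48, -0.45], [-1.16, 0.77], [1.28, -0.89]]
[-0.0022  0.002  -0.0114 -0.0003] [[-0.9, 0.13], [-1.1, 0.68], [1.51, -0.34], [-1.07, 0.56], [1.34, -1.09]]
[0.60456419 0.10693121 0.10162782]
[[58.6 19.   0.6]
 [53.3 10.5  0.6]]
```

Call:
{"api": "apply_moves", "payload": {
  "motion": [
    [0,0,0,0.9,0.01,0,125],
    [0,0,0,0.9,0.01,0,125],
    [0,0,0,0.9,0.01,0,125],
    [0,0,0,0.9,0,0,125],
    [0,0,0,0.9,0,0,125],
    [0,0,0,0,0,0,125]
  ]
}}

```text
t: 8.65
ee_pos: [0.6015, 0.0285, 0.0522]
orientation: [-0.338, 0.623, -0.351, 0.612]
wrist_force: [-0.4, -0.2, -0.1]
width: 0.0476
```

```bash
python3 - <<'E'
from h import *
snap("wrist","wrist3"); print(env.get_obs()["ee_pos"])
# lift plan: constant psi 32
p0=A0=q0=None
for ph,w in ((8,.021),(16,.017),(24,.013),(31,.0105)):
    p,A=tcp_lift(ph,32,w,.031,-1,0)
    p0,A0,q0=plan(p,A,grip=round(255*(1-2*w/.094)),p0=p0,A0=A0,q0=q0)
E
```

```text
[0.60201471 0.0294861  0.05289321]
[[0.0003, 0.0, 0.0005, -0.3, -0.53, 0.01, 141.0], [0.0003, 0.0, 0.0005, -0.302, -0.53, 0.012, 141.0]]
n 2 maxjstep 0.016 maxerr 0.0 q [ 0.41  0.59  1.32 -0.89  1.73 -1.05] end [0.6025 0.0286 0.0773]
[[-0.0001, 0.0001, -0.0001, -0.358, -0.783, 0.0, 163.0]]
n 1 maxjstep 0.024 maxerr 0.0 q [ 0.41  0.57  1.31 -0.9   1.75 -1.07] end [0.6024 0.0263 0.0943]
[[0.0, -0.0, 0.0, -0.218, -0.824, -0.0, 184.0]]
n 1 maxjstep 0.024 maxerr 0.0 q [ 0.4   0.55  1.31 -0.9   1.76 -1.1 ] end [0.6023 0.0213 0.1106]
[[0.0, -0.0, 0.0, -0.071, -0.788, -0.0, 198.0]]
n 1 maxjstep 0.022 maxerr 0.0 q [ 0.39  0.53  1.31 -0.91  1.76 -1.12] end [0.6021 0.0142 0.1247]
```

View pics/wrist3.png

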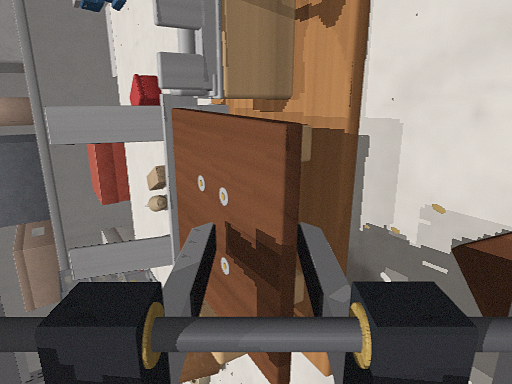

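The panel's edge now lies between the finger tips at (210,230) and (303,230), with the lower finger (on the right in this view) underneath it. I'll lift it gently.

Call:
{"api": "apply_moves", "payload": {
  "motion": [
    [0,0,0,-0.1,-0.2,0,135],
    [0,0,0,-0.2,-0.3,0,141],
    [0,0,0,-0.2,-0.3,0,141],
    [0,0,0,-0.15,-0.3,0,145],
    [0,0,0,-0.18,-0.39,0,155],
    [0,0,0,-0.18,-0.39,0,163],
    [0,0,0,0,0,0,163]
  ],
  "grip_force": 20
}}

```text
t: 9.4
ee_pos: [0.6032, 0.0281, 0.0979]
orientation: [-0.337, 0.621, -0.351, 0.614]
wrist_force: [-0.9, 1.2, -0.6]
width: 0.0335
```

```bash
python3 - <<'E'
from h import *
snap("wrist","wrist4"); o=env.get_obs(); print(o["ee_pos"],o["wrist_force"],o["width"])
snap("scene","scene4")
E
```

```text
[0.60302263 0.02826212 0.09685495] [ 1.16334055  1.87712571 -1.11849429] 0.03383314822250783
```

View pics/wrist4.png

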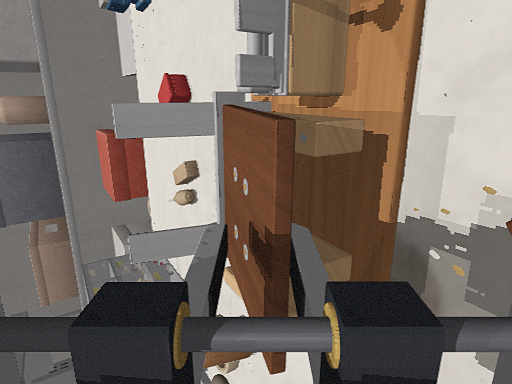

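Call:
{"api": "apply_moves", "payload": {
  "motion": [
    [0,0,0,-0.11,-0.41,0,174],
    [0,0,0,-0.11,-0.41,0,184],
    [0,0,0,-0.04,-0.4,0,190],
    [0,0,0,-0.04,-0.4,0,198],
    [0,0,0,0,0,0,198]
  ]
}}

```text
t: 10.0
ee_pos: [0.6028, 0.0156, 0.1283]
orientation: [-0.337, 0.621, -0.351, 0.614]
wrist_force: [-0.8, 2.0, -1.3]
width: 0.0212
```

```bash
python3 - <<'E'
from h import *
d=snap("wrist","wrist5"); o=env.get_obs(); print(o["ee_pos"],o["wrist_force"],o["width"])
a=d["img"][80:380,150:400]; cv2.imwrite("pics/wrist5.png",cv2.resize(a,None,fx=2,fy=2,interpolation=cv2.INTER_CUBIC))
E
```

```text
[0.60266863 0.01585648 0.12745427] [0.39367467 1.97248387 0.2608385 ] 0.02094569944537791
```

View pics/wrist5.png

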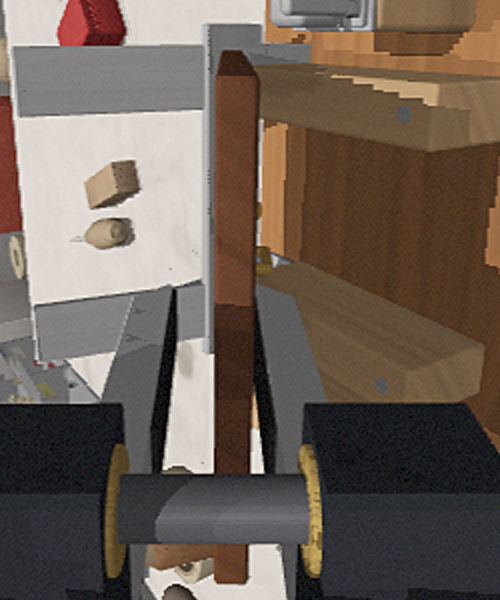

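The panel is edge-on to the fingers, so it lines up with the pads. I'll close the grip and shift down a little to compensate.

Call:
{"api": "apply_moves", "payload": {
  "motion": [
    [0,0,0,0,0.13,0,225],
    [0,0,0,0,0.12,0,255],
    [0,0,0,0,0,0,255],
    [0,0,0,0,0,0,255],
    [0,0,0,0,0,0,255]
  ],
  "grip_force": 40
}}

```text
t: 10.55
ee_pos: [0.6024, 0.019, 0.1217]
orientation: [-0.338, 0.622, -0.35, 0.613]
wrist_force: [-0.0, 2.5, -1.3]
width: 0.0097
```

```bash
python3 - <<'E'
from h import *
o=env.get_obs(); print(o["t"],o["ee_pos"],o["wrist_force"],o["width"])
d=snap("wrist","wrist6",(150,80,400,380),2)
# panel back edge in cradle frame if aligned: tip at s from edge
A=R.from_quat(o["orientation"]).as_matrix(); w=o["ee_pos"]-[C[0],C[1],0]; print("tcp cradle",(RC().T@w*1e3).round(1),"dir",(RC().T@A[:,0]).round(3),(RC().T@A[:,1]).round(3))
E
```

```text
10.55 [0.6024146  0.01902915 0.12173438] [-0.00833289  2.50314577 -1.25701987] 0.009728672278235193
tcp cradle [-29.1   2.2 121.7] dir [ 0.851  0.003 -0.526] [-0.526 -0.004 -0.851]
```

View pics/wrist6.png

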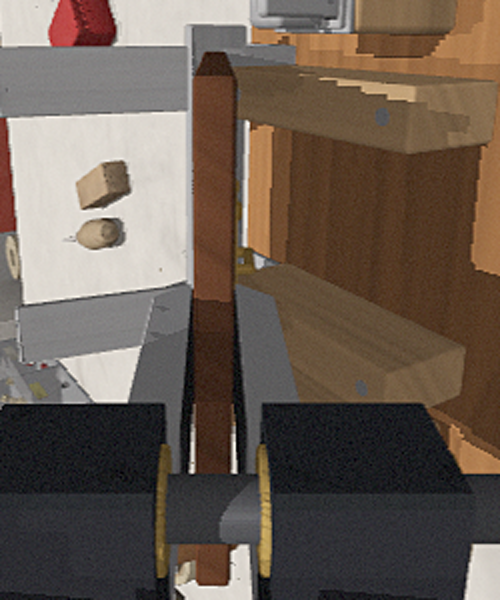

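```bash
cat >> h.py <<'E'
D=.1187
def tcp_hold(phi,j,gx=.0015,gz=.002,y=.002,d=None,psi=None,yaw=0):
    d=D if d is None else d
    a=np.radians(phi); u=np.array([np.cos(a),0,-np.sin(a)]);v=np.array([np.sin(a),0,np.cos(a)])
    M=np.array([.076-gx-.005*v[0],y,.055+gz+.005*abs(v[2])])
    return c2w(C,M-d*u)[0],toolR(a,j,yaw)
def path(poses,grip=255,p=None,A=None,q=None):
    o=env.get_obs()
    if p is None: p=o["ee_pos"];A=R.from_quat(o["orientation"]).as_matrix()
    if q is None: q=o["joint_pos"]
    rows=[];mj=0;me=0
    for pp,AA in poses:
        rv=np.round(R.from_matrix(A.T@AA).as_rotvec()/2/np.pi,3); sh=np.round(A.T@(pp-p)/.02,2)
        p=p+A@sh*.02;A=A@R.from_rotvec(rv*2*np.pi).as_matrix(); rows.append([*rv,*sh,grip])
        q2,e=ik(p,A,q,1); mj=max(mj,abs(q2-q).max());me=max(me,e);q=q2
        if abs(sh).max()>1 or np.linalg.norm(rv)>.0238: print("TOO BIG",len(rows))
    for i in range(0,len(rows),8): print(str([[float('%g'%x) for x in r] for r in rows[i:i+8]]))
    print("n",len(rows),"mj",round(mj,3),"err",round(me,5),"q",q.round(2),"end",p.round(4))
    return p,A,q
E
python3 - <<'E'
from h import *
phs=np.linspace(31.7,95,16)[1:]
a=path([tcp_hold(f,-1) for f in phs])
E
```

```text
[[0.001, 0.0, 0.012, -0.04, -0.5, -0.01, 255.0], [-0.0, 0.0, 0.011, 0.01, -0.42, -0.0, 255.0], [-0.0, 0.0, 0.012, 0.01, -0.41, -0.0, 255.0], [-0.0, 0.0, 0.012, 0.02, -0.42, 0.0, 255.0], [-0.0, 0.0, 0.012, 0.02, -0.42, 0.0, 255.0], [-0.0, 0.0, 0.011, 0.02, -0.42, 0.0, 255.0], [-0.0, 0.001, 0.012, 0.02, -0.42, 0.0, 255.0], [-0.0, -0.0, 0.012, 0.03, -0.42, 0.0, 255.0]]
[[-0.0, -0.0, 0.011, 0.03, -0.42, 0.0, 255.0], [-0.0, -0.0, 0.012, 0.03, -0.43, 0.0, 255.0], [-0.0, -0.0, 0.012, 0.03, -0.43, 0.01, 255.0], [-0.0, -0.0, 0.012, 0.03, -0.43, -0.0, 255.0], [-0.0, -0.0, 0.011, 0.04, -0.43, -0.0, 255.0], [-0.0, -0.0, 0.012, 0.02, -0.43, -0.0, 255.0], [-0.0, -0.0, 0.012, 0.0, -0.44, 0.0, 255.0]]
n 15 mj 0.076 err 0.0 q [-0.29  0.23  1.27  0.09  1.67 -1.83] end [ 0.5995 -0.0899  0.1757]
```

Call:
{"api": "apply_moves", "payload": {
  "motion": [
    [0.001,0,0.012,-0.04,-0.5,-0.01,255],
    [0,0,0.011,0.01,-0.42,0,255],
    [0,0,0.012,0.01,-0.41,0,255],
    [0,0,0.012,0.02,-0.42,0,255],
    [0,0,0.012,0.02,-0.42,0,255],
    [0,0,0.011,0.02,-0.42,0,255],
    [0,0.001,0.012,0.02,-0.42,0,255],
    [0,0,0.012,0.03,-0.42,0,255]
  ]
}}

```text
t: 11.4
ee_pos: [0.6003, -0.031, 0.1676]
orientation: [-0.139, 0.694, -0.158, 0.688]
wrist_force: [0.3, 1.0, -1.8]
width: 0.0096
```

Call:
{"api": "apply_moves", "payload": {
  "motion": [
    [0,0,0.011,0.03,-0.42,0,255],
    [0,0,0.012,0.03,-0.43,0,255],
    [0,0,0.012,0.03,-0.43,0.01,255],
    [0,0,0.012,0.03,-0.43,0,255],
    [0,0,0.011,0.04,-0.43,0,255],
    [0,0,0.012,0.02,-0.43,0,255],
    [0,0,0.012,0,-0.44,0,255],
    [0,0,0,0,0,0,255]
  ]
}}

```text
t: 12.2
ee_pos: [0.5982, -0.0901, 0.1759]
orientation: [0.045, 0.707, 0.022, 0.705]
wrist_force: [-0.6, 6.3, -0.2]
width: 0.0102
```

```bash
python3 - <<'E'
from h import *
o=env.get_obs(); print(o["t"],o["ee_pos"],o["wrist_force"],o["width"],o["joint_pos"].round(3))
d=snap("wrist","wrist7"); snap("scene","scene7"); snap("top","top7")
E
```

```text
12.2 [ 0.5982265  -0.09006237  0.17594123] [-0.62470566  6.30915136 -0.17300737] 0.010186385208068194 [-0.296  0.231  1.268  0.091  1.671 -1.828]
```

View pics/wrist7.png

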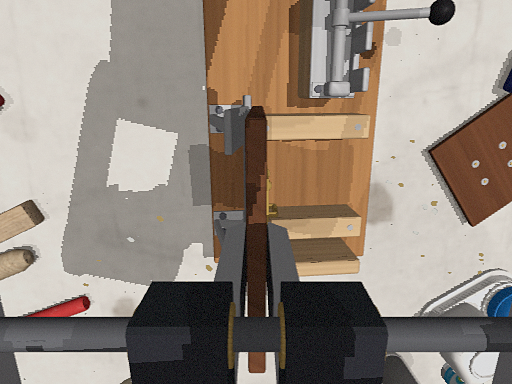

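View pics/scene7.png

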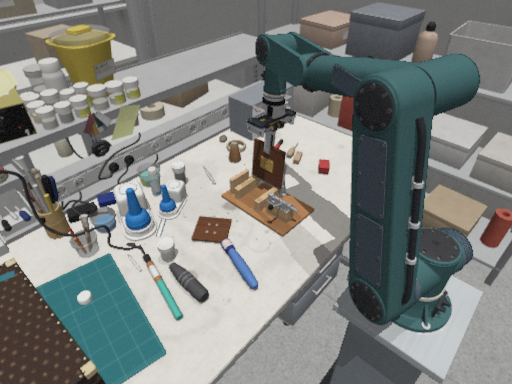

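The panel stands against the backrest with the brass plate on the left, and a 6 N contact force confirms it touches. Next I'll ease it off, lift it clear of the ears, and turn it half a turn about the tool axis.

```bash
python3 - <<'E'
from h import *
ps=[]
for i,(g,z) in enumerate([(.006,.008),(.010,.022),(.012,.040),(.012,.058),(.012,.077),(.012,.096),(.012,.112)]):
    ps.append(tcp_hold([93,91,90,90,90,90,90][i],-1,g,z))
a=path(ps)
E
```

```text
[[-0.0, -0.001, -0.006, -0.26, 0.41, 0.05, 255.0], [-0.0, 0.0, -0.005, -0.67, 0.45, 0.0, 255.0], [-0.0, 0.0, -0.003, -0.89, 0.22, 0.0, 255.0], [-0.0, 0.0, -0.0, -0.9, -0.0, 0.0, 255.0], [-0.0, 0.0, -0.0, -0.95, 0.0, 0.01, 255.0], [-0.0, 0.0, -0.0, -0.95, 0.0, -0.0, 255.0], [-0.0, 0.0, -0.0, -0.8, 0.0, 0.0, 255.0]]
n 7 mj 0.039 err 0.0 q [-0.21  0.21  1.08  0.    1.85 -1.75] end [ 0.6    -0.0691  0.2856]
```

Call:
{"api": "apply_moves", "payload": {
  "motion": [
    [0,-0.001,-0.006,-0.26,0.41,0.05,255],
    [0,0,-0.005,-0.67,0.45,0,255],
    [0,0,-0.003,-0.89,0.22,0,255],
    [0,0,0,-0.9,0,0,255],
    [0,0,0,-0.95,0,0.01,255],
    [0,0,0,-0.95,0,0,255],
    [0,0,0,-0.8,0,0,255],
    [0,0,0,0,0,0,255]
  ]
}}

```text
t: 13.15
ee_pos: [0.6011, -0.0707, 0.2884]
orientation: [0.009, 0.704, -0.012, 0.71]
wrist_force: [0.6, 0.1, -2.7]
width: 0.0097
```

Call:
{"api": "apply_moves", "payload": {
  "motion": [
    [0.012,0,0,0,0,0,255],
    [0.02,0,0,0,0,0,255],
    [0.02,0,0,0,0,0,255],
    [0.02,0,0,0,0,0,255],
    [0.02,0,0,0,0,0,255],
    [0.02,0,0,0,0,0,255],
    [0.02,0,0,0,0,0,255],
    [0.02,0,0,0,0,0,255]
  ]
}}

```text
t: 13.95
ee_pos: [0.5999, -0.0704, 0.2838]
orientation: [0.335, 0.622, -0.336, 0.623]
wrist_force: [0.1, 0.2, -3.4]
width: 0.0097
```

Call:
{"api": "apply_moves", "payload": {
  "motion": [
    [0.02,0,0,0,0,0,255],
    [0.02,0,0,0,0,0,255],
    [0.02,0,0,0,0,0,255],
    [0.02,0,0,0,0,0,255],
    [0.02,0,0,0,0,0,255],
    [0.02,0,0,0,0,0,255],
    [0.02,0,0,0,0,0,255],
    [0.02,0,0,0,0,0,255]
  ]
}}

```text
t: 14.75
ee_pos: [0.5999, -0.0704, 0.2838]
orientation: [-0.594, -0.383, 0.594, -0.384]
wrist_force: [-0.5, -0.8, -2.4]
width: 0.0098
```

Call:
{"api": "apply_moves", "payload": {
  "motion": [
    [0.02,0,0,0,0,0,255],
    [0.02,0,0,0,0,0,255],
    [0.02,0,0,0,0,0,255],
    [0.02,0,0,0,0,0,255],
    [0.02,0,0,0,0,0,255],
    [0.02,0,0,0,0,0,255],
    [0.02,0,0,0,0,0,255],
    [0.01,0,0,0,0,0,255]
  ]
}}

```text
t: 15.55
ee_pos: [0.5999, -0.0704, 0.2838]
orientation: [0.704, 0.072, -0.703, 0.073]
wrist_force: [-0.9, 0.2, -3.9]
width: 0.0095
```

```bash
python3 - <<'E'
from h import *
d=snap("wrist","wrist8"); snap("scene","scene8",(200,90,340,230),4)
o=env.get_obs(); print(o["t"],o["ee_pos"],o["wrist_force"],o["width"],o["joint_pos"].round(3)); print((RC().T@R.from_quat(o["orientation"]).as_matrix()).round(3))
E
```

```text
15.65 [ 0.59997695 -0.07026675  0.28400061] [ 0.40044769 -0.08849551 -3.21564053] 0.01005611523211873 [-2.100e-01  2.080e-01  1.080e+00 -1.000e-03  1.852e+00  1.151e+00]
[[ 0.001  0.973  0.233]
 [ 0.001  0.233 -0.973]
 [-1.     0.002 -0.001]]
```

View pics/wrist8.png

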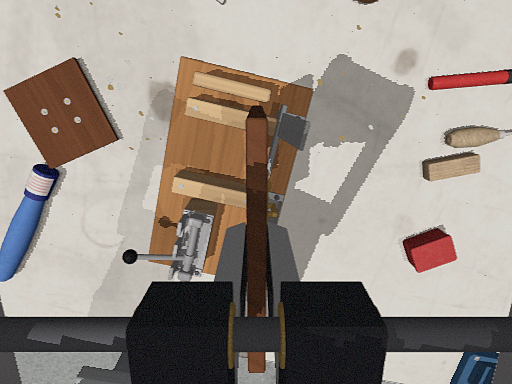

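View pics/scene8.png

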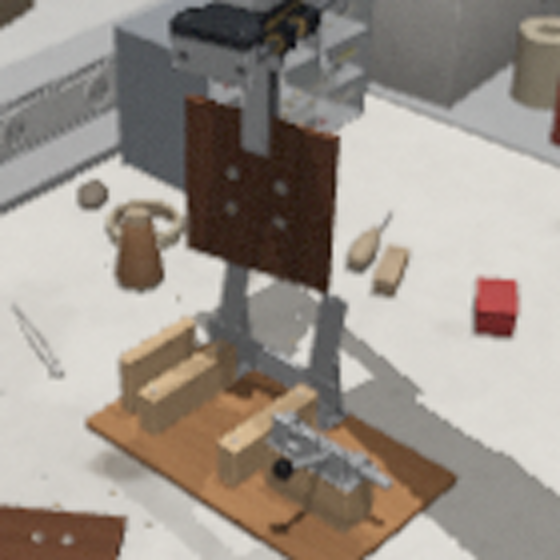

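Call:
{"api": "apply_moves", "payload": {
  "motion": [
    [0.019,0,0,0,0,0,255],
    [0.0185,0,0,0,0,0,255],
    [0,0,0,0,0,0,255]
  ]
}}

```text
t: 15.95
ee_pos: [0.6002, -0.0702, 0.2848]
orientation: [0.708, -0.009, -0.706, -0.008]
wrist_force: [0.2, 0.2, -2.0]
width: 0.0096
```

```bash
python3 - <<'E'
from h import *
d=snap("scene","scene9",(210,90,310,190),6); snap("wrist","wrist9")
o=env.get_obs(); print(o["t"],o["ee_pos"],o["wrist_force"],o["joint_pos"].round(3)); print((RC().T@R.from_quat(o["orientation"]).as_matrix()).round(3))
E
```

```text
16.05 [ 0.60035543 -0.07006805  0.28512424] [ 0.30284306 -0.1158654  -2.25564249] [-0.21   0.208  1.078  0.     1.853  1.383]
[[ 0.     1.     0.003]
 [ 0.003  0.003 -1.   ]
 [-1.     0.    -0.003]]
```

View pics/scene9.png

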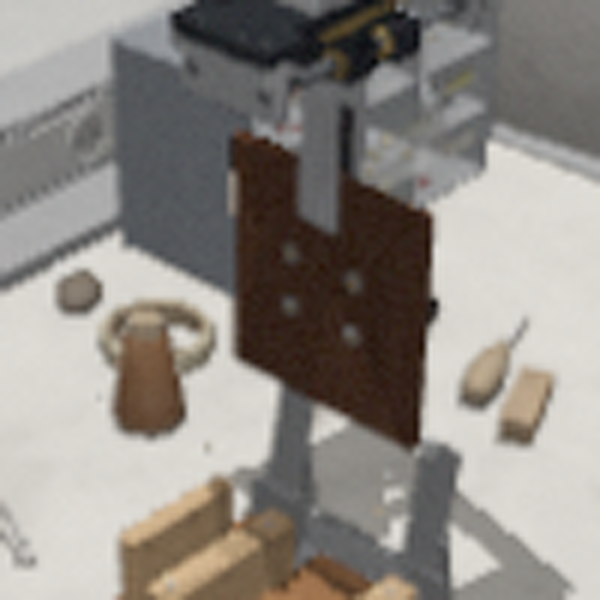

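View pics/wrist9.png

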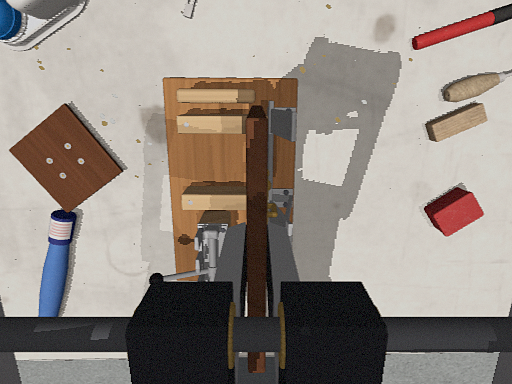

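```bash
python3 - <<'E'
from h import *
o=env.get_obs(); d=env.get_image("scene")
uq=unc([[238,135],[432,212],[414,447],[238,356]],210,90,6)
t=RC().T@(o["ee_pos"]-[C[0],C[1],0]); print("tcp cr",t.round(4))
def P(k):
    c,s=np.cos(k[2]),np.sin(k[2]); Q=np.array([[70,75],[-70,75],[-70,-75],[70,-75]])/1e3
    q=Q@np.array([[c,s],[-s,c]]); return c2w(C,np.c_[np.full(4,t[0]-.005),q[:,0]+k[0],q[:,1]+k[1]])
r=least_squares(lambda k:(proj(d,P(k))-uq).ravel(),[0,.25,0]); print(r.x.round(4),r.fun.round(2), "d est", t[2]-(r.x[1]-.075))
E
```

```text
tcp cr [0.06   0.0024 0.2851]
[-0.0025  0.2484 -0.0012] [-0.48 -1.22 -0.16  0.24  0.59  0.77 -0.15  0.37] d est 0.11172449818453012
```

```bash
python3 - <<'E'
from h import *
ps=[tcp_hold(90,1,g,z,y=.001) for g,z in ((.012,.095),(.011,.076),(.009,.057),(.007,.038),(.0055,.022),(.0045,.011),(.004,.004))]
a=path(ps)
phs=np.linspace(90,33,16)[1:]
b=path([tcp_hold(f,1,.003,.004,y=.001) for f in phs],p=a[0],A=a[1],q=a[2])
E
```

```text
[[0.0, -0.001, -0.0, 0.83, -0.05, 0.08, 255.0], [0.0, 0.0, -0.0, 0.95, 0.05, -0.01, 255.0], [0.0, 0.0, -0.0, 0.95, 0.1, 0.0, 255.0], [0.0, 0.0, -0.0, 0.95, 0.1, -0.0, 255.0], [0.0, 0.0, -0.0, 0.8, 0.07, -0.0, 255.0], [0.0, 0.0, -0.0, 0.55, 0.05, -0.01, 255.0], [0.0, 0.0, -0.0, 0.35, 0.03, 0.0, 255.0]]
n 7 mj 0.038 err 0.0 q [-0.22  0.22  1.28 -0.    1.65  1.37] end [ 0.5989 -0.077   0.1777]
[[0.0, 0.0, 0.011, -0.0, -0.34, 0.0, 255.0], [0.0, 0.0, 0.01, -0.01, -0.39, 0.0, 255.0], [0.0, 0.0, 0.011, -0.0, -0.39, 0.0, 255.0], [0.0, 0.0, 0.01, -0.0, -0.39, 0.0, 255.0], [0.0, 0.0, 0.011, -0.0, -0.38, -0.0, 255.0], [0.0, 0.0, 0.01, -0.0, -0.39, -0.0, 255.0], [0.001, 0.0, 0.011, -0.0, -0.38, -0.0, 255.0], [-0.0, 0.0, 0.01, 0.0, -0.38, -0.0, 255.0]]
[[-0.0, 0.0, 0.011, 0.01, -0.38, -0.0, 255.0], [-0.0, 0.0, 0.011, 0.01, -0.37, 0.0, 255.0], [-0.0, 0.0, 0.01, 0.0, -0.38, 0.0, 255.0], [-0.0, 0.0, 0.011, 0.02, -0.38, 0.0, 255.0], [-0.0, 0.0, 0.01, 0.01, -0.37, 0.0, 255.0], [-0.0, 0.0, 0.011, 0.02, -0.38, 0.0, 255.0], [-0.0, 0.0, 0.01, 0.01, -0.38, 0.0, 255.0]]
n 15 mj 0.069 err 0.0 q [ 0.39  0.52  1.3  -0.89  1.77  2.02] end [0.6013 0.0193 0.1278]
```

Call:
{"api": "apply_moves", "payload": {
  "motion": [
    [0,-0.001,0,0.83,-0.05,0.08,255],
    [0,0,0,0.95,0.05,0,255],
    [0,0,0,0.95,0.1,0,255],
    [0,0,0,0.95,0.1,0,255],
    [0,0,0,0.8,0.07,0,255],
    [0,0,0,0.55,0.05,0,255],
    [0,0,0,0.35,0.03,0,255],
    [0,0,0,0,0,0,255]
  ]
}}

```text
t: 16.9
ee_pos: [0.5983, -0.0769, 0.1772]
orientation: [-0.706, 0.009, 0.708, 0.009]
wrist_force: [-0.1, 0.7, -3.2]
width: 0.0098
```

```bash
python3 - <<'E'
from h import *
o=env.get_obs(); print(o["t"],o["ee_pos"],o["wrist_force"],o["width"])
d=snap("wrist","wrist10"); snap("scene","scene10",(200,120,320,240),5)
E
```

```text
16.9 [ 0.59831254 -0.07691895  0.17721991] [-0.05311606  0.6601256  -3.20438505] 0.009770924845758795
```

View pics/wrist10.png

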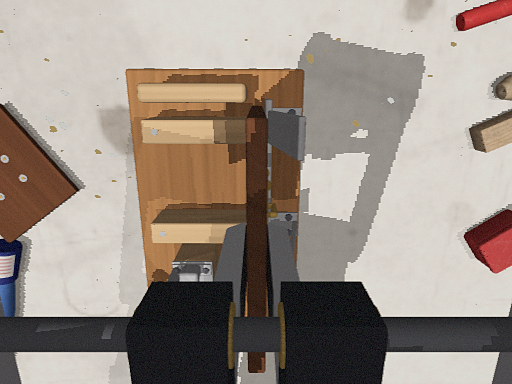

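View pics/scene10.png

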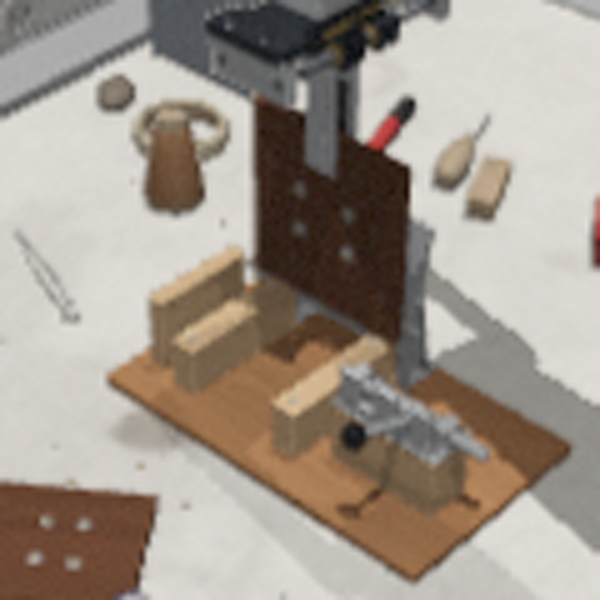

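Call:
{"api": "apply_moves", "payload": {
  "motion": [
    [0,0,0.011,0,-0.34,0,255],
    [0,0,0.01,-0.01,-0.39,0,255],
    [0,0,0.011,0,-0.39,0,255],
    [0,0,0.01,0,-0.39,0,255],
    [0,0,0.011,0,-0.38,0,255],
    [0,0,0.01,0,-0.39,0,255],
    [0.001,0,0.011,0,-0.38,0,255],
    [0,0,0.01,0,-0.38,0,255]
  ]
}}

```text
t: 17.8
ee_pos: [0.6012, -0.0171, 0.1661]
orientation: [-0.681, 0.195, 0.684, -0.174]
wrist_force: [0.3, 0.3, -2.8]
width: 0.0098
```

```bash
python3 - <<'E'
from h import *
o=env.get_obs(); print(o["t"],o["ee_pos"],o["wrist_force"],o["width"])
d=snap("wrist","wrist11"); snap("top","top11",(210,130,330,260),4.5)
phs=np.linspace(60,33,8)[1:]
b=path([tcp_hold(f,1,.003,.004,y=.001) for f in phs])
E
```

```text
17.8 [ 0.60124985 -0.01712291  0.16606326] [ 0.33309852  0.31799277 -2.79237321] 0.009790673378852489
[[-0.0, 0.0, 0.01, 0.06, -0.18, -0.0, 255.0], [-0.0, 0.0, 0.011, 0.01, -0.38, -0.0, 255.0], [-0.0, 0.0, 0.011, 0.01, -0.39, -0.0, 255.0], [-0.0, 0.0, 0.011, 0.01, -0.38, -0.0, 255.0], [-0.0, 0.0, 0.01, 0.01, -0.38, -0.0, 255.0], [-0.0, 0.0, 0.011, 0.02, -0.38, -0.0, 255.0], [-0.0, 0.0, 0.011, 0.02, -0.39, -0.0, 255.0]]
n 7 mj 0.06 err 0.0 q [ 0.39  0.52  1.3  -0.9   1.77  2.02] end [0.6012 0.0192 0.1277]
```

View pics/wrist11.png

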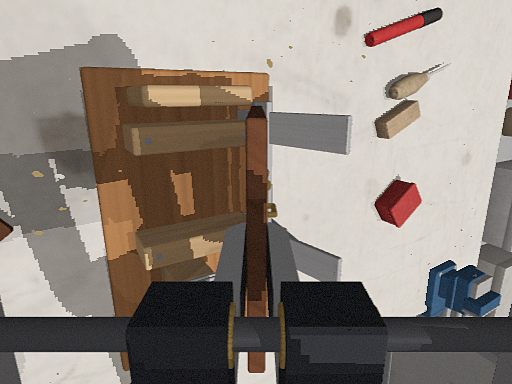

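View pics/top11.png

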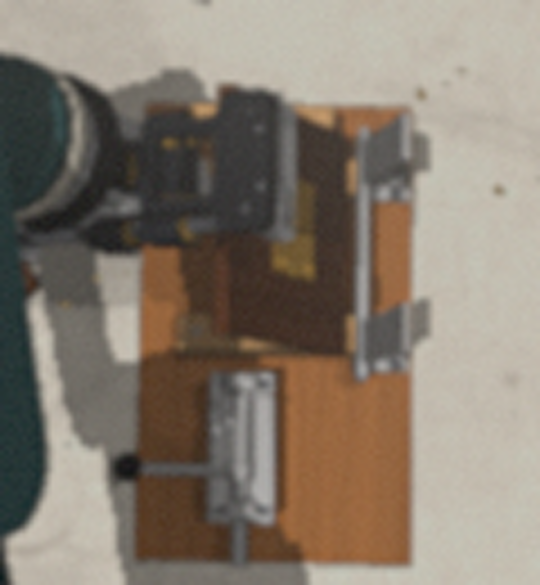

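```bash
python3 - <<'E'
from h import *
d=env.get_image("wrist"); s=5
x0,y0,x1,y1=230,60,370,180
big=cv2.resize(d["img"][y0:y1,x0:x1],None,fx=s,fy=s,interpolation=cv2.INTER_CUBIC)
def draw(P,col):
    for u in proj(d,P):
        q=(u-[x0,y0]+.5)*s-.5; cv2.drawMarker(big,tuple(int(v) for v in q),col,cv2.MARKER_CROSS,12,1)
draw(c2w(C,np.array([[60,76,76],[116,107,12],[76,79,70],[76,70,70],[76,42,70]])/1e3),(0,255,0))
o=env.get_obs();A=RC().T@R.from_quat(o["orientation"]).as_matrix();t=RC().T@(o["ee_pos"]-[C[0],C[1],0])
u=A[:,0];v=-A[:,1] if A[2,1]<0 else A[:,1]
for yy in (.066,.070,.074):
    M=t+D*u; M[1]=yy
    draw(c2w(C,np.array([M+.005*v,M-.005*v])),(0,0,255) if yy==.07 else (255,255,0))
cv2.imwrite("pics/w11c.png",big); print(t,u,v)
d=snap("top","top11b",(235,140,305,220),8)
E
```

```text
[0.00671968 0.00124217 0.16423689] [ 0.5017029  -0.00146284 -0.86503876] [ 0.86503331 -0.00308567  0.50170495]
```

View pics/w11c.png

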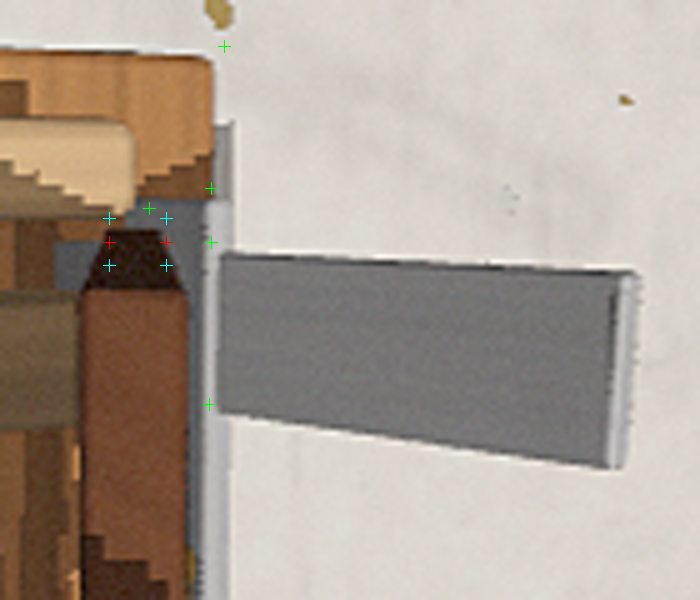

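View pics/top11b.png

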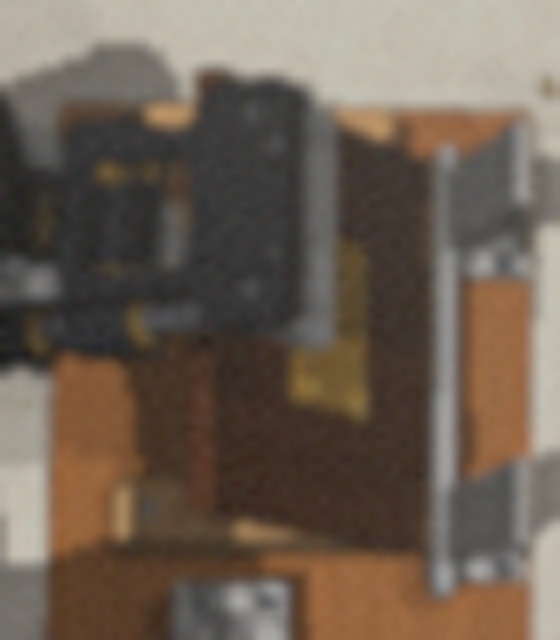

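Both views put the panel about 4 mm too far toward the cheek, relative to the cradle. I'll shift it 4 mm toward the robot while lowering.

Call:
{"api": "apply_moves", "payload": {
  "motion": [
    [0,0,0.01,0.06,-0.18,0.1,255],
    [0,0,0.011,0.01,-0.38,0.1,255],
    [0,0,0.011,0.01,-0.39,0,255],
    [0,0,0.011,0.01,-0.38,0,255],
    [0,0,0.01,0.01,-0.38,0,255],
    [0,0,0.011,0.02,-0.38,0,255],
    [0,0,0.011,0.02,-0.39,0,255],
    [0,0,0,0,0,0,255]
  ]
}}

```text
t: 18.8
ee_pos: [0.5977, 0.0176, 0.1259]
orientation: [-0.616, 0.346, 0.627, -0.329]
wrist_force: [0.3, 2.4, -5.2]
width: 0.0097
```

```bash
python3 - <<'E'
from h import *
o=env.get_obs(); print(o["t"],o["ee_pos"],o["wrist_force"],o["width"],o["joint_pos"].round(3))
d=snap("wrist","wrist12"); s=4
x0,y0,x1,y1=150,80,330,230
cv2.imwrite("pics/w12c.png",cv2.resize(d["img"][y0:y1,x0:x1],None,fx=s,fy=s,interpolation=cv2.INTER_CUBIC))
snap("top","top12",(235,140,305,220),7)
E
```

```text
18.8 [0.59769181 0.01756693 0.12591882] [ 0.30738556  2.42669367 -5.17294906] 0.00974094373004566 [ 0.391  0.519  1.312 -0.895  1.764  2.023]
```

View pics/w12c.png

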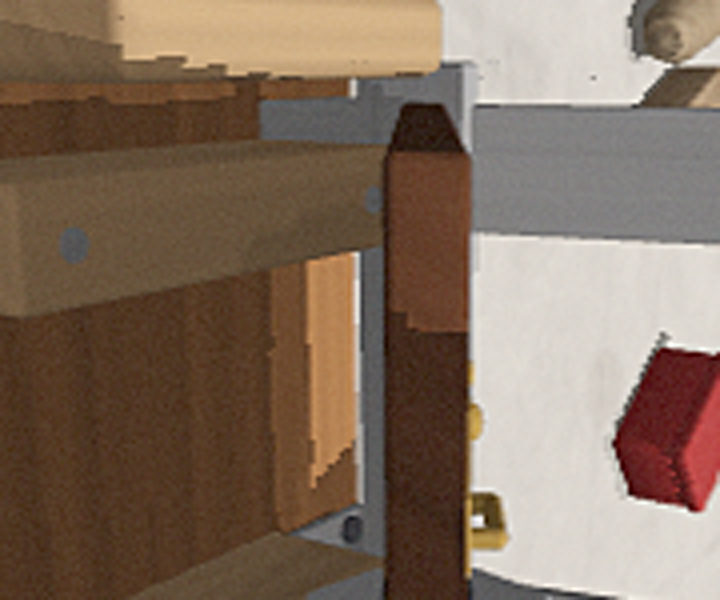

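View pics/top12.png

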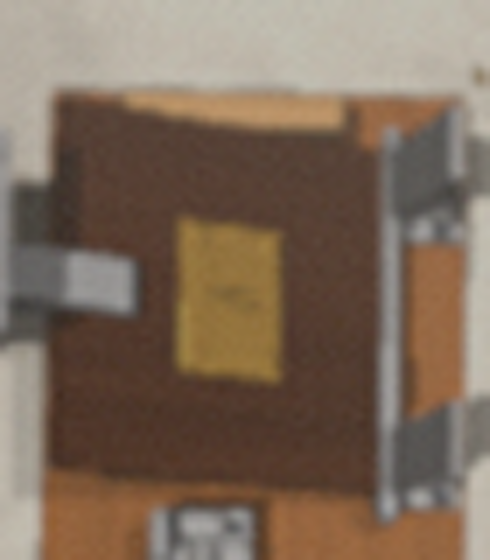

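```bash
python3 - <<'E'
from h import *
d=env.get_image("top"); o=env.get_obs();Aw=R.from_quat(o["orientation"]).as_matrix();A=RC().T@Aw;t=RC().T@(o["ee_pos"]-[C[0],C[1],0])
u=A[:,0];v=A[:,1]*np.sign(A[2,1]); print(t.round(4),np.degrees(np.arcsin(-u[2])).round(1))
uq=unc([[50,468],[377,492],[55,93]],235,140,7)
def P(k):
    M=t+(D+k[1])*u; ex=np.array([0,1,0]); 
    pts=[]
    for e,s in ((-.15,-1),(0,-1),(-.15,1)):
        q=M+e*u+.005*v; q=q+[0,0,0]; q[1]=t[1]+k[0]+s*.07+k[2]*(e+.075); pts.append(q)
    return c2w(C,np.array(pts))
r=least_squares(lambda k:(proj(d,P(k))-uq).ravel(),[0,0,0]); print("panel y-tool, dd, skew",r.x.round(4),"abs y",(t[1]+r.x[0]).round(4),r.fun.round(2))
d=env.get_image("top")
print("strip ends px", (proj(d,c2w(C,np.array([[76,79,70],[76,-79,70],[60,76,76],[-30,76,76]])/1e3))-[235,140]+.5)*7-.5)
E
```

```text
[-0.0267 -0.0022  0.1284] 33.2
panel y-tool, dd, skew [ 0.0039 -0.0023  0.0079] abs y 0.0017 [-0.19 -0.04 -0.17 -0.    0.35  0.04]
strip ends px [[384.1996389  128.06187403]
 [382.43746791 520.39455109]
 [345.3402585  131.30327724]
 [120.28335727 127.8042391 ]]
```

Call:
{"api": "apply_moves", "payload": {
  "motion": [
    [0,0,0,0.03,-0.05,0.05,255],
    [0,0,0,0.03,-0.05,0.05,255],
    [0,0,0,0.03,-0.05,0,255],
    [0,0,0,0,0,0,255]
  ]
}}

```text
t: 19.4
ee_pos: [0.5973, 0.0172, 0.1278]
orientation: [-0.619, 0.347, 0.625, -0.326]
wrist_force: [1.9, 8.2, -2.7]
width: 0.0098
```

Call:
{"api": "apply_moves", "payload": {
  "motion": [
    [0,0,0,0.03,-0.04,0,255],
    [0,0,0,0,0,0,255]
  ]
}}

```text
t: 19.6
ee_pos: [0.5974, 0.0174, 0.1276]
orientation: [-0.619, 0.348, 0.624, -0.326]
wrist_force: [0.5, 8.9, -0.8]
width: 0.0096
```

Call:
{"api": "apply_moves", "payload": {
  "motion": [
    [0,0,0,-0.08,-0.05,0,255],
    [0,0,0,-0.04,-0.03,0,255],
    [0,0,0,0,0,0,255],
    [0,0,0,0,0,0,255]
  ]
}}

```text
t: 20.0
ee_pos: [0.5957, 0.0182, 0.1255]
orientation: [-0.616, 0.349, 0.625, -0.328]
wrist_force: [0.1, 1.6, -2.4]
width: 0.0098
```

```bash
python3 - <<'E'
from h import *
o=env.get_obs(); t=RC().T@(o["ee_pos"]-[C[0],C[1],0]);A=RC().T@R.from_quat(o["orientation"]).as_matrix(); print(o["t"],t.round(4),o["wrist_force"],o["wrist_torque"],A[:,0].round(3))
d=snap("wrist","wrist13",(150,80,330,230),4)
d=snap("scene","scene13",(200,120,320,240),5)
E
```

```text
20.0 [-0.0281 -0.0045  0.1255] [ 0.07787887  1.60030122 -2.35568931] [ 1.0087988  -0.12664673  0.11911536] [ 0.841 -0.005 -0.541]
```

View pics/wrist13.png

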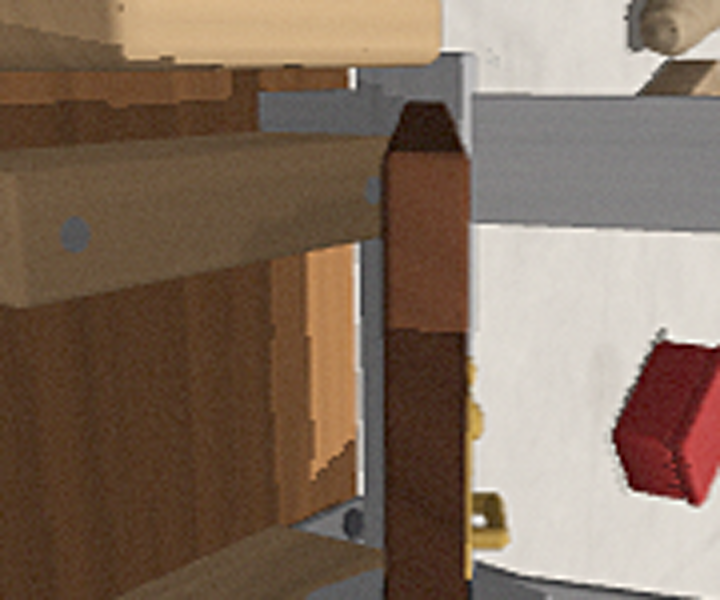

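View pics/scene13.png

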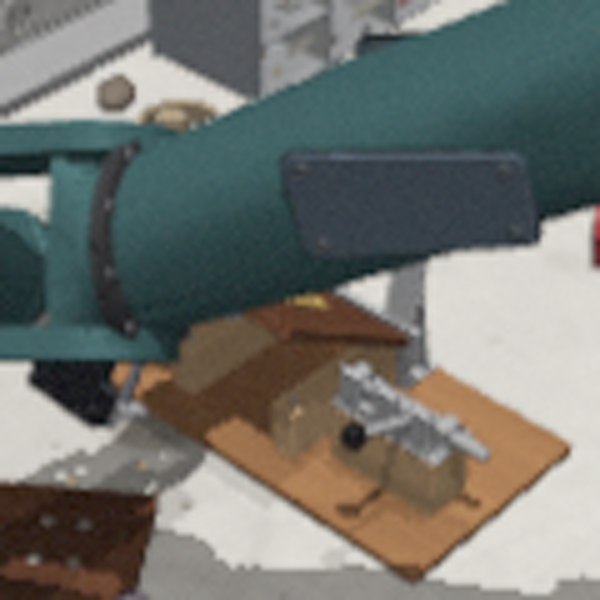

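Call:
{"api": "apply_moves", "payload": {
  "motion": [
    [0,0,0,0.03,-0.04,0,255],
    [0,0,0,0.03,-0.04,0,255],
    [0,0,0,0,0,0,255]
  ]
}}

```text
t: 20.4
ee_pos: [0.5953, 0.0186, 0.123]
orientation: [-0.615, 0.349, 0.626, -0.329]
wrist_force: [-1.1, 0.9, -0.3]
width: 0.01
```

```bash
python3 - <<'E'
from h import *
o=env.get_obs(); t=RC().T@(o["ee_pos"]-[C[0],C[1],0]);A=RC().T@R.from_quat(o["orientation"]).as_matrix(); print(o["t"],t.round(4),o["wrist_force"],o["wrist_torque"],A.round(3))
M=t+D*A[:,0]; print("bottom corner",M-.005*A[:,1],"top",M+.005*A[:,1])
E
```

```text
20.4 [-0.0285 -0.0049  0.123 ] [-1.07184935  0.92683486 -0.33181927] [ 0.37235606  0.17039267 -0.13628943] [[ 0.842  0.54  -0.007]
 [-0.005 -0.004 -1.   ]
 [-0.54   0.842 -0.001]]
bottom corner [ 0.06874559 -0.00550948  0.0547279 ] top [ 0.07414436 -0.0055524   0.06314523]
```

Call:
{"api": "apply_moves", "payload": {
  "motion": [
    [0,0,0,0,0.02,0,225],
    [0,0,0,0,0.08,0,215],
    [0,0,0,0,0.09,0,205],
    [0,0,0,0,0.09,0,195],
    [0,0,0,0,0.06,0,190],
    [0,0,0,0,0,0,190]
  ]
}}

```text
t: 21.0
ee_pos: [0.5954, 0.0151, 0.1284]
orientation: [-0.616, 0.349, 0.626, -0.329]
wrist_force: [0.1, 0.1, -0.7]
width: 0.024
```

```bash
python3 - <<'E'
from h import *
o=env.get_obs(); t=RC().T@(o["ee_pos"]-[C[0],C[1],0]); print(o["t"],t.round(4),o["wrist_force"],o["width"])
d=snap("wrist","wrist14",(120,80,330,290),2.8)
p=A=q=None
A1=R.from_quat(o["orientation"]).as_matrix(); u=(RC().T@A1)[:,0]; v=(RC().T@A1)[:,1]
for ph,w in ((28,.0125),(24,.0135),(20,.0155),(16,.0175),(12,.0195),(8,.0215),(4,.023),(0,.024),(-2,.024)):
    a=np.radians(ph); E=np.array([.0745-.01*np.sin(a)-.15*np.cos(a),0,.055+.15*np.sin(a)]); g=E+.031*u+w*v; g[1]=t[1]
    p,A,q=path([(c2w(C,g)[0],A1)],grip=round(255*(1-2*w/.094)),p=p,A=A,q=q)
E
```

```text
21.0 [-0.0249 -0.0047  0.1284] [ 0.13319502  0.06908325 -0.71327055] 0.023973071828656406
[[0.0, -0.0, 0.0, 0.05, -0.51, 0.0, 187.0]]
n 1 mj 0.014 err 0.0 q [ 0.4   0.53  1.32 -0.89  1.76  2.04] end [0.5956 0.0198 0.1192]
[[0.0, -0.0, 0.0, 0.08, -0.46, 0.0, 182.0]]
n 1 mj 0.013 err 0.0 q [ 0.4   0.54  1.32 -0.89  1.76  2.05] end [0.5957 0.0234 0.1106]
[[0.0, -0.0, 0.0, 0.13, -0.39, 0.0, 171.0]]
n 1 mj 0.011 err 0.0 q [ 0.4   0.55  1.32 -0.89  1.75  2.06] end [0.5958 0.0255 0.1026]
[[0.0, -0.0, 0.0, 0.16, -0.39, 0.01, 160.0]]
n 1 mj 0.012 err 0.0 q [ 0.41  0.56  1.32 -0.88  1.74  2.08] end [0.5956 0.027  0.0943]
[[0.0, -0.0, 0.0, 0.2, -0.38, -0.0, 149.0]]
n 1 mj 0.011 err 0.0 q [ 0.41  0.57  1.33 -0.88  1.74  2.09] end [0.5957 0.0278 0.0858]
[[0.0, -0.0, 0.0, 0.23, -0.36, -0.0, 138.0]]
n 1 mj 0.011 err 0.0 q [ 0.41  0.58  1.33 -0.88  1.73  2.1 ] end [0.5957 0.0278 0.0772]
[[0.0, -0.0, 0.0, 0.26, -0.38, -0.0, 130.0]]
n 1 mj 0.012 err 0.0 q [ 0.41  0.59  1.34 -0.88  1.72  2.11] end [0.5957 0.0275 0.068 ]
[[0.0, -0.0, 0.0, 0.3, -0.38, -0.0, 125.0]]
n 1 mj 0.012 err 0.0 q [ 0.41  0.6   1.34 -0.88  1.71  2.12] end [0.5956 0.0266 0.0584]
[[0.0, -0.0, 0.0, 0.16, -0.21, -0.0, 125.0]]
n 1 mj 0.006 err 0.0 q [ 0.41  0.61  1.35 -0.88  1.7   2.13] end [0.5956 0.0262 0.0531]
```

View pics/wrist14.png

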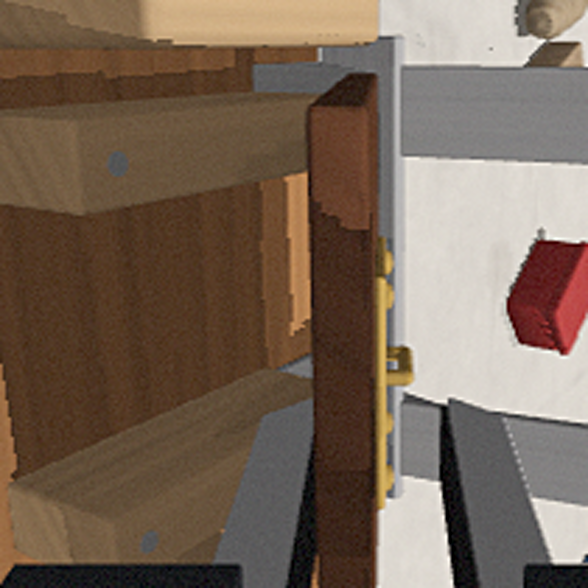

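The panel rests on the lower finger, brass side up. I'll lower it slowly on that finger.

Call:
{"api": "apply_moves", "payload": {
  "motion": [
    [0,0,0,0.03,-0.25,0,189],
    [0,0,0,0.03,-0.25,0,187],
    [0,0,0,0.04,-0.23,0,184],
    [0,0,0,0.04,-0.23,0,182],
    [0,0,0,0.06,-0.2,0,176],
    [0,0,0,0.06,-0.2,0,171],
    [0,0,0,0.08,-0.2,0,165],
    [0,0,0,0.08,-0.2,0,160]
  ]
}}

```text
t: 21.85
ee_pos: [0.5958, 0.0273, 0.0936]
orientation: [-0.616, 0.348, 0.626, -0.329]
wrist_force: [0.5, 1.8, -1.2]
width: 0.0348
```

```bash
python3 - <<'E'
from h import *
o=env.get_obs(); t=RC().T@(o["ee_pos"]-[C[0],C[1],0]); print(o["t"],t.round(4),o["wrist_force"],o["width"])
d=snap("wrist","wrist15",(120,80,330,290),2.8)
E
```

```text
21.85 [-0.0372 -0.0047  0.0936] [ 0.53435005  1.84427942 -1.17093996] 0.03475077759315487
```

View pics/wrist15.png

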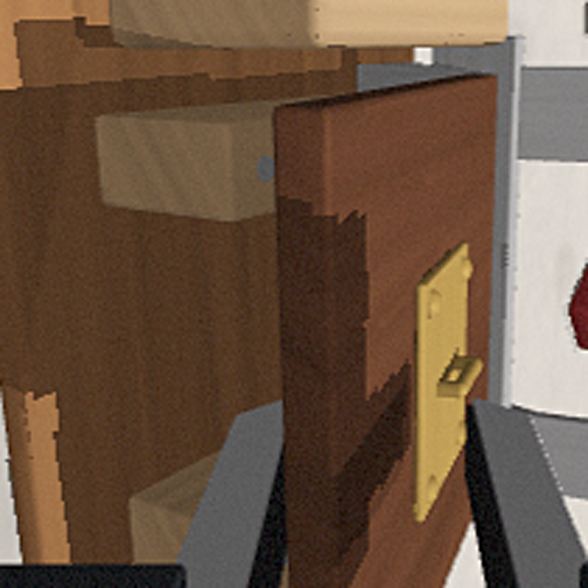

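Call:
{"api": "apply_moves", "payload": {
  "motion": [
    [0,0,0,0.1,-0.19,0,155],
    [0,0,0,0.1,-0.19,0,149],
    [0,0,0,0.12,-0.18,0,143],
    [0,0,0,0.11,-0.18,0,138],
    [0,0,0,0.13,-0.19,0,134],
    [0,0,0,0.13,-0.19,0,130]
  ]
}}

```text
t: 22.5
ee_pos: [0.5959, 0.0277, 0.0673]
orientation: [-0.616, 0.348, 0.626, -0.329]
wrist_force: [-0.4, 0.8, -1.9]
width: 0.0456
```

Call:
{"api": "apply_moves", "payload": {
  "motion": [
    [0,0,0,0.15,-0.19,0,127],
    [0,0,0,0.15,-0.19,0,125],
    [0,0,0,0.08,-0.11,0,125],
    [0,0,0,0.08,-0.1,0,125],
    [0,0,0,0,0,0,125]
  ]
}}

```text
t: 23.0
ee_pos: [0.5957, 0.0261, 0.0528]
orientation: [-0.615, 0.349, 0.626, -0.329]
wrist_force: [-0.2, -0.1, -0.3]
width: 0.048
```

```bash
python3 - <<'E'
from h import *
o=env.get_obs(); t=RC().T@(o["ee_pos"]-[C[0],C[1],0]); print(o["t"],t.round(4),o["wrist_force"],o["width"])
d=snap("wrist","wrist16",(120,80,380,340),2.3); snap("top","top16",(230,130,310,220),6.5)
E
```

```text
23.0 [-0.036  -0.0047  0.0528] [-0.24490092 -0.1156611  -0.29844845] 0.047990239859837004
```

View pics/wrist16.png

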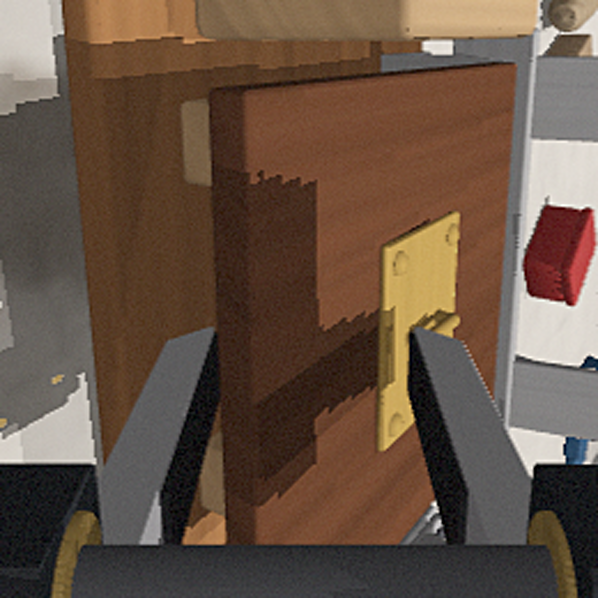

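View pics/top16.png

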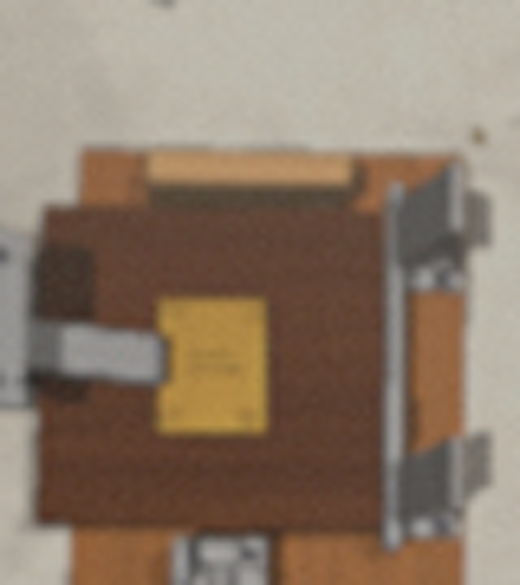

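The panel lies flat, brass up, centred between the cheek and the block, and the finger carries no load. I'll retreat along the tool, then turn the tool downward so both open fingers can push the free edge home.

Call:
{"api": "apply_moves", "payload": {
  "motion": [
    [0,0,0,-0.5,0,0,125],
    [0,0,0,-0.9,0,0,125],
    [0,0,0,-1,0,0,125],
    [0,0,0,-1,0,0,125],
    [0,0,0,-1,0,0,80],
    [0,0,0,-1,0,0,40],
    [0,0,0,0,0,0,0]
  ]
}}

```text
t: 23.8
ee_pos: [0.5999, 0.1207, 0.1141]
orientation: [-0.618, 0.347, 0.624, -0.328]
wrist_force: [0.0, -0.7, 0.5]
width: 0.0685
```

```bash
python3 - <<'E'
from h import *
o=env.get_obs(); t=RC().T@(o["ee_pos"]-[C[0],C[1],0]); print(o["t"],t.round(4),o["wrist_force"],o["width"],o["joint_pos"].round(2))
for sgn in (1,-1):
    A=RC()@np.c_[[0,0,-1],[0,sgn,0],np.cross([0,0,-1],[0,sgn,0])]
    g=np.array([-.115,0,.10]); q,e=ik(c2w(C,g)[0],A,np.array([0.13,.4,1.2,0,1.5,-.2])); print(sgn,q.round(3),e)
    if e<1e-4: jplan(q)
E
```

```text
23.8 [-0.1307 -0.0029  0.1141] [ 0.02229442 -0.68716237  0.45568255] 0.06851190865258817 [ 0.52  0.64  1.15 -0.85  1.88  2.08]
1 [0.08  0.264 1.376 0.    1.501 0.105] 2.4152093110557384e-12
[[-0.019, -0.003, -0.01, 0.53, -0.09, 0.09, 0.0], [-0.019, -0.002, -0.011, 0.47, -0.08, 0.07, 0.0], [-0.02, 0.001, -0.011, 0.41, -0.08, 0.07, 0.0], [-0.019, 0.002, -0.011, 0.35, -0.07, 0.05, 0.0], [-0.018, 0.003, -0.011, 0.28, -0.06, 0.04, 0.0], [-0.019, 0.006, -0.01, 0.21, -0.07, 0.02, 0.0], [-0.019, 0.007, -0.009, 0.13, -0.05, 0.0, 0.0], [-0.019, 0.009, -0.008, 0.06, -0.04, -0.02, 0.0]]
[[-0.018, 0.01, -0.006, -0.02, -0.02, -0.05, 0.0], [-0.019, 0.011, -0.005, -0.11, 0.01, -0.08, 0.0], [-0.018, 0.012, -0.002, -0.19, 0.04, -0.1, 0.0], [-0.019, 0.012, -0.0, -0.27, 0.09, -0.12, 0.0], [-0.018, 0.012, 0.002, -0.35, 0.14, -0.13, 0.0], [-0.018, 0.012, 0.005, -0.43, 0.21, -0.14, 0.0]]
n 14 q [0.08 0.26 1.38 0.   1.5  0.11] end [0.6024 0.1049 0.0999] minz 0.07592463244874509
-1 [ 0.254  0.244  1.434 -0.194  1.43  -2.57 ] 0.08012941936866871
```

```bash
python3 - <<'E'
from h import *
A=RC()@np.c_[[0,0,-1],[0,1,0],np.cross([0,0,-1],[0,1,0])]
q,e=ik(c2w(C,[-.115,0.0,.15])[0],A,np.array([0.08,.26,1.38,0,1.5,.1]))
jplan(q)
E
```

```text
[[-0.019, -0.003, -0.011, 0.43, 0.04, 0.1, 0.0], [-0.019, -0.002, -0.011, 0.37, 0.04, 0.1, 0.0], [-0.019, -0.0, -0.011, 0.29, 0.04, 0.09, 0.0], [-0.019, 0.002, -0.011, 0.22, 0.04, 0.1, 0.0], [-0.019, 0.003, -0.011, 0.14, 0.04, 0.08, 0.0], [-0.018, 0.006, -0.011, 0.06, 0.03, 0.08, 0.0], [-0.019, 0.007, -0.009, -0.02, 0.03, 0.06, 0.0], [-0.019, 0.009, -0.007, -0.11, 0.02, 0.05, 0.0]]
[[-0.019, 0.01, -0.006, -0.2, 0.03, 0.02, 0.0], [-0.018, 0.011, -0.005, -0.28, 0.04, -0.01, 0.0], [-0.019, 0.012, -0.002, -0.36, 0.05, -0.03, 0.0], [-0.018, 0.012, 0.0, -0.45, 0.08, -0.07, 0.0], [-0.019, 0.012, 0.002, -0.52, 0.12, -0.09, 0.0], [-0.019, 0.011, 0.005, -0.6, 0.16, -0.12, 0.0]]
n 14 q [0.08 0.24 1.31 0.   1.6  0.11] end [0.6023 0.105  0.15  ] minz 0.10054532972591206
```

Call:
{"api": "apply_moves", "payload": {
  "motion": [
    [-0.019,-0.003,-0.011,0.43,0.04,0.1,0],
    [-0.019,-0.002,-0.011,0.37,0.04,0.1,0],
    [-0.019,0,-0.011,0.29,0.04,0.09,0],
    [-0.019,0.002,-0.011,0.22,0.04,0.1,0],
    [-0.019,0.003,-0.011,0.14,0.04,0.08,0],
    [-0.018,0.006,-0.011,0.06,0.03,0.08,0],
    [-0.019,0.007,-0.009,-0.02,0.03,0.06,0],
    [-0.019,0.009,-0.007,-0.11,0.02,0.05,0]
  ]
}}

```text
t: 24.6
ee_pos: [0.5868, 0.0887, 0.1015]
orientation: [-0.524, -0.167, 0.731, -0.404]
wrist_force: [0.6, 0.4, -0.2]
width: 0.0939
```

Call:
{"api": "apply_moves", "payload": {
  "motion": [
    [-0.019,0.01,-0.006,-0.2,0.03,0.02,0],
    [-0.018,0.011,-0.005,-0.28,0.04,-0.01,0],
    [-0.019,0.012,-0.002,-0.36,0.05,-0.03,0],
    [-0.018,0.012,0,-0.45,0.08,-0.07,0],
    [-0.019,0.012,0.002,-0.52,0.12,-0.09,0],
    [-0.019,0.011,0.005,-0.6,0.16,-0.12,0],
    [0,0,0,0,0,0,0]
  ]
}}

```text
t: 25.3
ee_pos: [0.6019, 0.0998, 0.1501]
orientation: [-0.507, -0.492, 0.507, -0.494]
wrist_force: [-0.3, 0.1, 1.0]
width: 0.0938
```

```bash
python3 - <<'E'
from h import *
o=env.get_obs(); t=RC().T@(o["ee_pos"]-[C[0],C[1],0]); print(o["t"],t.round(4),o["width"],o["joint_pos"].round(2)); print((RC().T@R.from_quat(o["orientation"]).as_matrix()).round(3))
snap("top","top17",(225,130,315,260),4.5); snap("wrist","wrist17")
A=RC()@np.c_[[0,0,-1],[0,1,0],np.cross([0,0,-1],[0,1,0])]
path([(c2w(C,[-.112,-.001,z])[0],A) for z in (.135,.117,.099,.081,.063,.054)],grip=0)
E
```

```text
25.3 [-0.1098 -0.0003  0.1501] 0.09378954297582318 [ 0.07  0.24  1.31 -0.    1.59  0.1 ]
[[ 0.002  0.004  1.   ]
 [ 0.002  1.    -0.004]
 [-1.     0.002  0.002]]
[[-0.001, 0.001, 0.001, 0.62, 0.02, -0.05, 0.0], [0.0, -0.0, -0.0, 0.9, -0.0, 0.0, 0.0], [0.0, -0.0, -0.0, 0.9, -0.01, 0.01, 0.0], [0.0, -0.0, -0.0, 0.9, 0.0, -0.0, 0.0], [0.0, -0.0, -0.0, 0.9, -0.0, 0.0, 0.0], [0.0, -0.0, -0.0, 0.45, -0.0, 0.0, 0.0]]
n 6 mj 0.034 err 0.0 q [0.07 0.29 1.44 0.   1.41 0.1 ] end [0.6014 0.1021 0.0541]
```

View pics/wrist17.png

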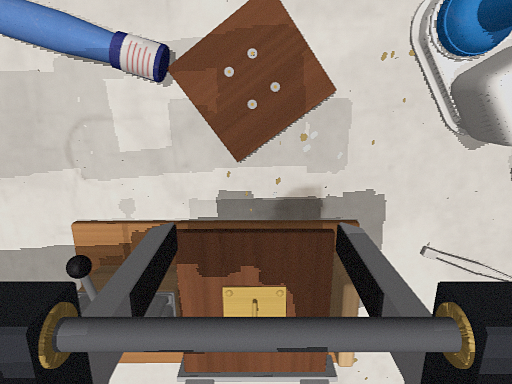

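View pics/top17.png

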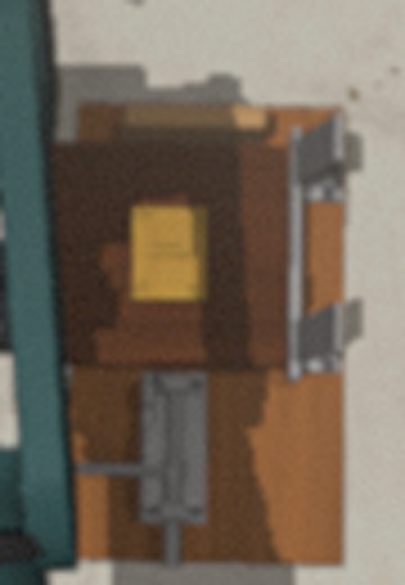

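Call:
{"api": "apply_moves", "payload": {
  "motion": [
    [0,0,0,0.6,0,-0.05,0],
    [0,0,0,0.9,0,0,0],
    [0,0,0,0.9,0,0,0],
    [0,0,0,0.9,0,0,0],
    [0,0,0,0.9,0,0,0],
    [0,0,0,0.6,0,0,0],
    [0,0,0,0,0,0.3,0],
    [0,0,0,0,0,0.3,0]
  ]
}}

```text
t: 26.2
ee_pos: [0.6004, 0.0903, 0.0506]
orientation: [-0.505, -0.494, 0.508, -0.493]
wrist_force: [0.1, 0.4, 1.1]
width: 0.094
```

Call:
{"api": "apply_moves", "payload": {
  "motion": [
    [0,0,0,0,0,0.2,0],
    [0,0,0,0,0,0.2,0],
    [0,0,0,0,0,0.1,0],
    [0,0,0,0,0,0,0]
  ]
}}

```text
t: 26.6
ee_pos: [0.6007, 0.0799, 0.052]
orientation: [-0.506, -0.493, 0.508, -0.493]
wrist_force: [-0.4, -0.3, -0.2]
width: 0.0944
```

```bash
python3 - <<'E'
from h import *
o=env.get_obs(); t=RC().T@(o["ee_pos"]-[C[0],C[1],0]); print(o["t"],t.round(4),o["wrist_force"],o["width"])
snap("wrist","wrist18")
E
```

```text
26.6 [-0.0899 -0.001   0.052 ] [-0.35641308 -0.26017969 -0.15627107] 0.09440809089004053
```

View pics/wrist18.png

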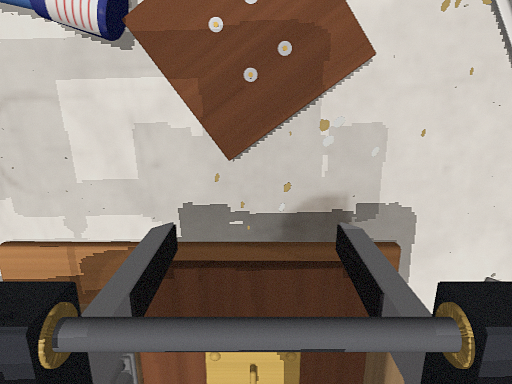

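Call:
{"api": "apply_moves", "payload": {
  "motion": [
    [0,0,0,0,0,0.1,0],
    [0,0,0,0,0,0.1,0],
    [0,0,0,0,0,0,0]
  ]
}}

```text
t: 26.95
ee_pos: [0.6002, 0.0763, 0.0514]
orientation: [-0.505, -0.494, 0.508, -0.493]
wrist_force: [0.0, -0.4, 0.6]
width: 0.0945
```

Call:
{"api": "apply_moves", "payload": {
  "motion": [
    [0,0,0,0,0,0.08,0],
    [0,0,0,0,0,0,0]
  ]
}}

```text
t: 27.15
ee_pos: [0.6002, 0.0755, 0.0514]
orientation: [-0.506, -0.494, 0.507, -0.493]
wrist_force: [-0.4, 2.6, -0.4]
width: 0.094
```

Call:
{"api": "apply_moves", "payload": {
  "motion": [
    [0,0,0,0,0,0.08,0],
    [0,0,0,0,0,0,0]
  ]
}}

```text
t: 27.35
ee_pos: [0.6003, 0.0754, 0.0514]
orientation: [-0.506, -0.495, 0.507, -0.492]
wrist_force: [0.7, 5.9, -0.7]
width: 0.0938
```

Call:
{"api": "apply_moves", "payload": {
  "motion": [
    [0,0,0,0,0,0.08,0],
    [0,0,0,0,0,0,0]
  ]
}}

```text
t: 27.55
ee_pos: [0.6003, 0.0754, 0.0515]
orientation: [0.507, 0.496, -0.506, 0.492]
wrist_force: [0.2, 8.3, 0.4]
width: 0.0938
```

```bash
python3 - <<'E'
from h import *
d=snap("top","top18",(250,140,305,225),7)
E
```

```text
(no output)
```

View pics/top18.png

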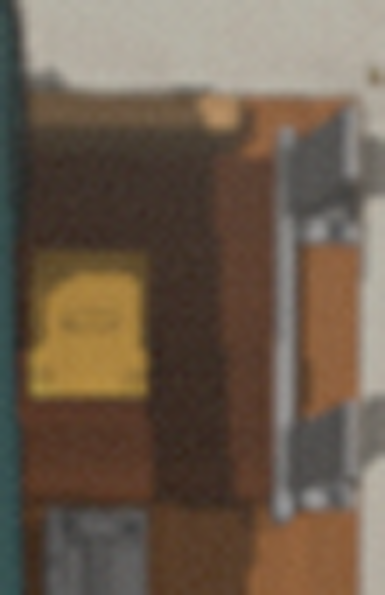

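Call:
{"api": "apply_moves", "payload": {
  "motion": [
    [0,0,0,0,0,0.1,0],
    [0,0,0,0,0,0,0],
    [0,0,0,0,0,0,0]
  ]
}}

```text
t: 27.9
ee_pos: [0.6003, 0.0754, 0.0515]
orientation: [0.508, 0.496, -0.505, 0.491]
wrist_force: [0.4, 13.1, -0.5]
width: 0.0938
```

```bash
python3 - <<'E'
from h import *
o=env.get_obs(); t=RC().T@(o["ee_pos"]-[C[0],C[1],0]); print(o["t"],t.round(4),o["ee_pos"].round(4),o["wrist_force"],o["wrist_torque"],o["joint_pos"].round(3))
snap("wrist","wrist19",(0,180,512,384),1.5)
E
```

```text
27.9 [-0.0854 -0.0013  0.0515] [0.6003 0.0754 0.0515] [ 0.36808472 13.11437976 -0.50431712] [ 2.5061316  -0.11180986 -0.47994647] [0.026 0.285 1.451 0.009 1.408 0.05 ]
```

View pics/wrist19.png

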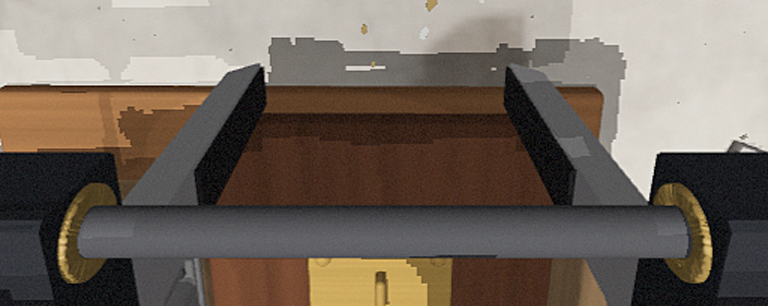

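```bash
sed -i 's/^C=np.array.*/C=np.array([.598,-.0085,-1.596])/' h.py; python3 - <<'E'
from h import *
A=RC()@np.c_[[0,0,-1],[0,1,0],np.cross([0,0,-1],[0,1,0])]
path([(c2w(C,g)[0],A) for g in ([-.090,0,.052],[-.1,0,.06],[-.105,-.005,.079],[-.102,-.02,.092],[-.098,-.038,.1],[-.094,-.056,.11],[-.09,-.074,.12],[-.085,-.092,.13],[-.078,-.110,.14],[-.07,-.125,.15],[-.066,-.137,.155])],grip=0)
E
```

```text
[[-0.0, -0.001, 0.0, -0.02, -0.01, -0.3, 0.0], [-0.0, -0.0, 0.0, -0.4, -0.0, -0.51, 0.0], [-0.0, -0.0, 0.0, -0.95, -0.25, -0.25, 0.0], [-0.0, -0.0, 0.0, -0.65, -0.75, 0.15, 0.0], [-0.0, -0.0, 0.0, -0.4, -0.91, 0.2, 0.0], [-0.0, -0.0, 0.0, -0.5, -0.9, 0.2, 0.0], [-0.0, -0.0, 0.0, -0.49, -0.9, 0.2, 0.0], [-0.0, -0.0, 0.0, -0.5, -0.9, 0.25, 0.0]]
[[-0.0, -0.0, 0.0, -0.5, -0.9, 0.35, 0.0], [-0.0, -0.0, 0.0, -0.5, -0.75, 0.39, 0.0], [-0.0, -0.0, 0.0, -0.25, -0.6, 0.2, 0.0]]
n 11 mj 0.047 err 0.0 q [ 0.01 -0.08  1.64  0.    1.59  0.03] end [0.4628 0.061  0.155 ]
```

Call:
{"api": "apply_moves", "payload": {
  "motion": [
    [0,0,0,0,0,-0.5,0],
    [0,0,0,-0.2,0,-0.51,0],
    [0,0,0,-0.95,-0.25,-0.25,0],
    [0,0,0,-0.75,-0.75,0.15,0],
    [0,0,0,-0.5,-0.91,0.2,0],
    [0,0,0,-0.5,-0.9,0.2,0],
    [0,0,0,-0.5,-0.9,0.2,0],
    [0,0,0,-0.5,-0.9,0.25,0]
  ]
}}

```text
t: 28.75
ee_pos: [0.5077, 0.0768, 0.1304]
orientation: [-0.505, -0.493, 0.508, -0.494]
wrist_force: [1.6, -0.5, 0.4]
width: 0.094
```

Call:
{"api": "apply_moves", "payload": {
  "motion": [
    [0,0,0,-0.5,-0.9,0.35,0],
    [0,0,0,-0.5,-0.75,0.39,0],
    [0,0,0,-0.2,-0.6,0.2,60],
    [0,0,0,0,0,0,100]
  ]
}}

```text
t: 29.15
ee_pos: [0.4627, 0.0591, 0.1554]
orientation: [-0.506, -0.493, 0.508, -0.494]
wrist_force: [-0.5, 0.5, -0.3]
width: 0.0815
```

```bash
python3 - <<'E'
from h import *
o=env.get_obs(); t=RC().T@(o["ee_pos"]-[C[0],C[1],0]); print(o["t"],t.round(4),o["ee_pos"].round(4),o["width"])
d=snap("wrist","wrist20"); snap("top","top20",(225,130,315,260),4.5)
print(proj(d,c2w(C,[[-.062,-.137,.1]])))
E
```

```text
29.15 [-0.0642 -0.137   0.1554] [0.4627 0.0591 0.1554] 0.08153617004982926
[[256.39596322 207.62854705]]
```

View pics/wrist20.png

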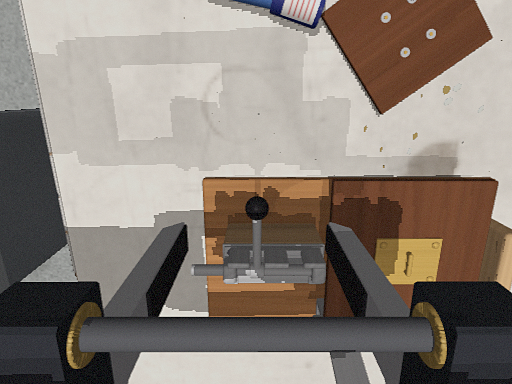

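View pics/top20.png

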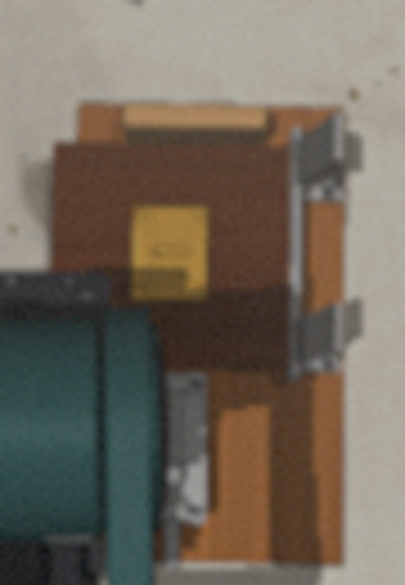

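```bash
python3 - <<'E'
from h import *
A=RC()@np.c_[[0,0,-1],[0,1,0],np.cross([0,0,-1],[0,1,0])]
a=path([(c2w(C,g)[0],A) for g in ([-.0625,-.137,.139],[-.062,-.137,.12],[-.062,-.137,.1],[-.062,-.137,.0812])],grip=135)
def kn(al,y): return [.005-.072*np.sin(1.2-al),y,.074+.072*np.cos(1.2-al)-.0188]
print("lift");b=path([(c2w(C,kn(x,-.137))[0],A) for x in np.linspace(0,1.1,9)[1:]],p=a[0],A=a[1],q=a[2],grip=255)
print("slide");b=path([(c2w(C,kn(1.1,y))[0],A) for y in (-.129,-.121,-.113,-.105,-.104)],p=b[0],A=b[1],q=b[2],grip=255)
print("low");b=path([(c2w(C,kn(x,-.105))[0],A) for x in np.linspace(1.1,0,11)[1:]],p=b[0],A=b[1],q=b[2],grip=255)
E
```

```text
[[-0.0, 0.0, 0.0, 0.76, -0.03, 0.11, 135.0], [-0.0, 0.0, 0.0, 0.95, 0.0, 0.02, 135.0], [-0.0, 0.0, 0.0, 1.0, 0.01, -0.01, 135.0], [-0.0, 0.0, 0.0, 0.94, -0.0, 0.0, 135.0]]
n 4 mj 0.042 err 0.0 q [ 0.   -0.04  1.75 -0.    1.43  0.03] end [0.4627 0.057  0.0812]
lift
[[-0.0, 0.0, 0.0, -0.45, -0.0, 0.21, 255.0], [-0.0, 0.0, 0.0, -0.42, -0.0, 0.27, 255.0], [-0.0, 0.0, 0.0, -0.37, -0.0, 0.32, 255.0], [-0.0, 0.0, 0.0, -0.33, -0.0, 0.38, 255.0], [-0.0, 0.0, 0.0, -0.27, -0.0, 0.41, 255.0], [-0.0, 0.0, 0.0, -0.21, -0.0, 0.45, 255.0], [-0.0, 0.0, 0.0, -0.14, -0.0, 0.47, 255.0], [-0.0, 0.0, 0.0, -0.09, -0.0, 0.49, 255.0]]
n 8 mj 0.021 err 0.0 q [-0.13 -0.08  1.7  -0.    1.53 -0.1 ] end [ 0.4612 -0.0029  0.1269]
slide
[[-0.0, 0.0, 0.0, 0.0, 0.4, -0.0, 255.0], [-0.0, 0.0, 0.0, 0.0, 0.4, -0.0, 255.0], [-0.0, 0.0, 0.0, 0.0, 0.4, -0.0, 255.0], [-0.0, 0.0, 0.0, 0.0, 0.4, -0.0, 255.0], [-0.0, 0.0, 0.0, 0.0, 0.05, -0.0, 255.0]]
n 5 mj 0.018 err 0.0 q [-0.12 -0.01  1.62 -0.    1.53 -0.09] end [ 0.4942 -0.0037  0.1268]
low
[[-0.0, 0.0, 0.0, 0.06, -0.05, -0.39, 255.0], [-0.0, 0.0, 0.0, 0.1, -0.0, -0.39, 255.0], [-0.0, 0.0, 0.0, 0.15, -0.0, -0.36, 255.0], [-0.0, 0.0, 0.0, 0.18, -0.0, -0.36, 255.0], [-0.0, 0.0, 0.0, 0.22, -0.0, -0.32, 255.0], [-0.0, 0.0, 0.0, 0.26, -0.0, -0.31, 255.0], [-0.0, 0.0, 0.0, 0.28, -0.0, -0.27, 255.0], [-0.0, 0.0, 0.0, 0.32, -0.0, -0.24, 255.0]]
[[-0.0, 0.0, 0.0, 0.34, -0.0, -0.2, 255.0], [-0.0, 0.0, 0.0, 0.36, -0.0, -0.16, 255.0]]
n 10 mj 0.016 err 0.0 q [ 0.    0.03  1.68 -0.    1.43  0.03] end [0.4947 0.0561 0.0813]
```

Call:
{"api": "apply_moves", "payload": {
  "motion": [
    [0,0,0,0.76,-0.02,0.11,135],
    [0,0,0,0.95,0,0.02,135],
    [0,0,0,1,0,0,135],
    [0,0,0,0.94,0,0,135],
    [0,0,0,0,0,0,135]
  ],
  "grip_force": 15
}}

```text
t: 29.75
ee_pos: [0.4601, 0.057, 0.0772]
orientation: [-0.503, -0.496, 0.51, -0.492]
wrist_force: [-0.7, -0.4, -0.5]
width: 0.0443
```

```bash
python3 - <<'E'
from h import *
o=env.get_obs(); t=RC().T@(o["ee_pos"]-[C[0],C[1],0]); print(o["t"],t.round(4),o["wrist_force"],o["width"])
d=snap("wrist","wrist21",(130,120,390,320),3)
E
```

```text
29.75 [-0.062  -0.1395  0.0772] [-0.68451645 -0.44190803 -0.47016438] 0.04430490156833004
```

View pics/wrist21.png

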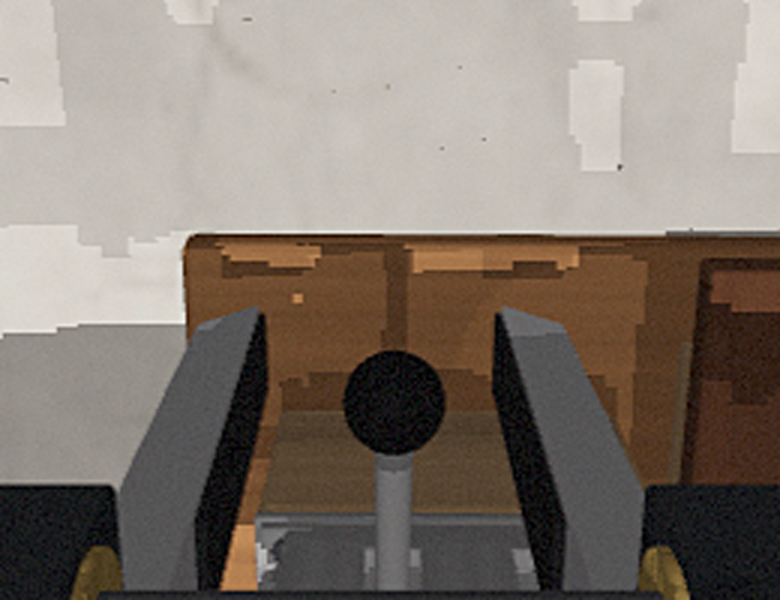

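Call:
{"api": "apply_moves", "payload": {
  "motion": [
    [0,0,0,0,0,0,180],
    [0,0,0,0,0,0,220],
    [0,0,0,0,0,0,255],
    [0,0,0,0,0,0,255],
    [0,0,0,0,0,0,255]
  ],
  "grip_force": 15
}}

```text
t: 30.3
ee_pos: [0.4628, 0.057, 0.0816]
orientation: [-0.506, -0.493, 0.507, -0.494]
wrist_force: [0.2, -0.2, 1.9]
width: 0.0164
```

```bash
python3 - <<'E'
from h import *
o=env.get_obs(); t=RC().T@(o["ee_pos"]-[C[0],C[1],0]); print(o["t"],t.round(4),o["wrist_force"],o["width"])
A=RC()@np.c_[[0,0,-1],[0,1,0],np.cross([0,0,-1],[0,1,0])]
def kn(al,y): return [.005-.072*np.sin(1.2-al),y,.074+.072*np.cos(1.2-al)-.0188]
b=path([(c2w(C,kn(x,-.137))[0],A) for x in np.linspace(0,1.1,9)[1:]],grip=255)
E
```

```text
30.3 [-0.0621 -0.1368  0.0816] [ 0.16167827 -0.15931898  1.85621843] 0.016374960094426155
[[-0.0, 0.0, 0.0, -0.43, -0.01, 0.21, 255.0], [-0.0, 0.0, 0.0, -0.41, -0.0, 0.27, 255.0], [-0.0, 0.0, 0.0, -0.38, -0.0, 0.33, 255.0], [-0.0, 0.0, 0.0, -0.32, -0.0, 0.37, 255.0], [-0.0, 0.0, 0.0, -0.27, -0.0, 0.41, 255.0], [-0.0, 0.0, 0.0, -0.21, -0.0, 0.45, 255.0], [-0.0, 0.0, 0.0, -0.15, -0.0, 0.47, 255.0], [-0.0, 0.0, 0.0, -0.08, -0.0, 0.49, 255.0]]
n 8 mj 0.021 err 0.0 q [-0.13 -0.08  1.7  -0.    1.53 -0.1 ] end [ 0.4611 -0.0029  0.1268]
```

Call:
{"api": "apply_moves", "payload": {
  "motion": [
    [0,0,0,-0.43,0,0.21,255],
    [0,0,0,-0.41,0,0.27,255],
    [0,0,0,-0.38,0,0.33,255],
    [0,0,0,-0.32,0,0.37,255],
    [0,0,0,-0.27,0,0.41,255],
    [0,0,0,-0.21,0,0.45,255],
    [0,0,0,-0.15,0,0.47,255],
    [0,0,0,-0.08,0,0.49,255]
  ],
  "grip_force": 25
}}

```text
t: 31.1
ee_pos: [0.4611, -0.0038, 0.1269]
orientation: [-0.505, -0.493, 0.508, -0.493]
wrist_force: [1.9, 1.8, 2.2]
width: 0.0157
```

```bash
python3 - <<'E'
from h import *
o=env.get_obs(); t=RC().T@(o["ee_pos"]-[C[0],C[1],0]); print(o["t"],t.round(4),o["wrist_force"],o["width"])
snap("scene","scene22",(200,120,320,240),5)
snap("wrist","wrist22",(130,120,390,320),3)
E
```

```text
31.1 [-0.0012 -0.137   0.1269] [1.86592679 1.83193142 2.23811102] 0.015663682269198977
```

View pics/wrist22.png

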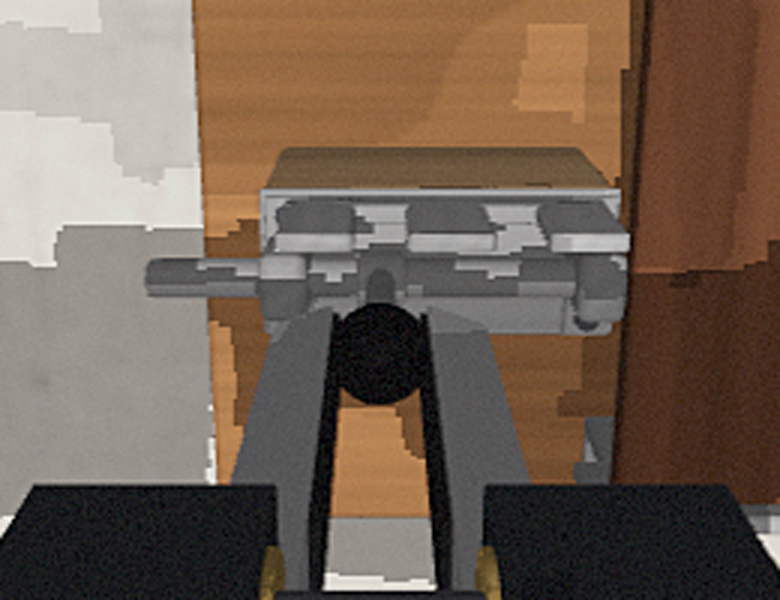

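View pics/scene22.png

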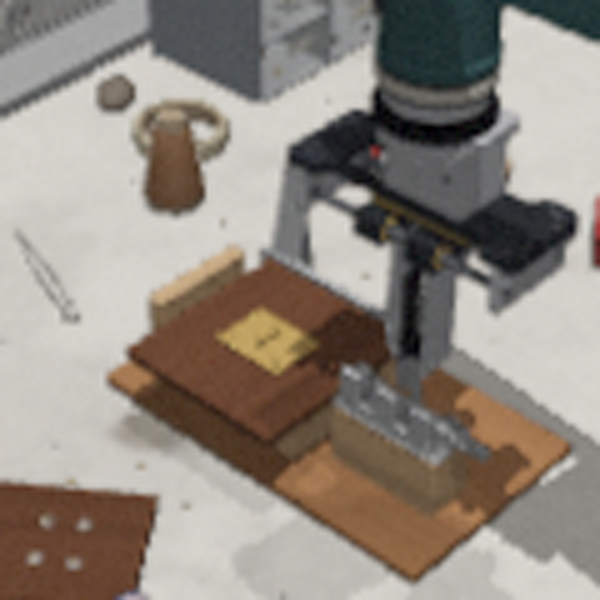

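The lever is upright and held. Now I'll slide it toward the panel.

Call:
{"api": "apply_moves", "payload": {
  "motion": [
    [0,0,0,0,0.3,0,255],
    [0,0,0,0,0.4,0,255],
    [0,0,0,0,0.4,0,255],
    [0,0,0,0,0.35,0,255],
    [0,0,0,0,0.15,0,255],
    [0,0,0,0,0,0,255]
  ]
}}

```text
t: 31.8
ee_pos: [0.4932, -0.0035, 0.1262]
orientation: [-0.505, -0.494, 0.508, -0.493]
wrist_force: [-0.2, 1.4, 5.1]
width: 0.0151
```

Call:
{"api": "apply_moves", "payload": {
  "motion": [
    [0,0,0,0,0.08,0,255],
    [0,0,0,0,0,0,255]
  ]
}}

```text
t: 32.0
ee_pos: [0.4935, -0.0034, 0.1262]
orientation: [-0.504, -0.495, 0.508, -0.493]
wrist_force: [-2.4, 2.4, 7.0]
width: 0.0155
```

```bash
python3 - <<'E'
from h import *
o=env.get_obs(); t=RC().T@(o["ee_pos"]-[C[0],C[1],0]); print(o["t"],t.round(4),o["wrist_force"],o["width"])
snap("wrist","wrist23",(130,120,390,320),3)
E
```

```text
32.0 [-0.0025 -0.1046  0.1262] [-2.35693973  2.3962021   6.97656347] 0.015484810567295093
```

View pics/wrist23.png

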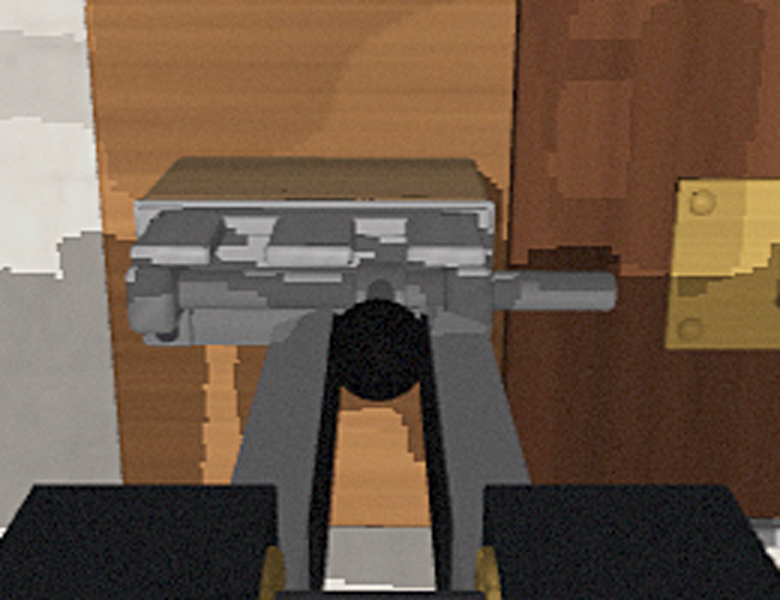

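Call:
{"api": "apply_moves", "payload": {
  "motion": [
    [0,0,0,0.04,-0.03,-0.39,255],
    [0,0,0,0.1,0,-0.39,255],
    [0,0,0,0.15,0,-0.36,255],
    [0,0,0,0.18,0,-0.36,255],
    [0,0,0,0.22,0,-0.32,255],
    [0,0,0,0.26,0,-0.31,255],
    [0,0,0,0.28,0,-0.27,255],
    [0,0,0,0.32,0,-0.24,255]
  ]
}}

```text
t: 32.85
ee_pos: [0.4951, 0.0411, 0.0969]
orientation: [-0.501, -0.489, 0.513, -0.497]
wrist_force: [-9.7, -24.9, 28.2]
width: 0.0002
```

```bash
python3 - <<'E'
from h import *
o=env.get_obs(); t=RC().T@(o["ee_pos"]-[C[0],C[1],0]); print(o["t"],t.round(4),o["wrist_force"],o["width"])
snap("wrist","wrist24",(130,120,390,320),3)
E
```

```text
32.85 [-0.047  -0.1041  0.0969] [ -9.66153612 -24.86519758  28.23336024] 0.00019363467020493266
```

View pics/wrist24.png

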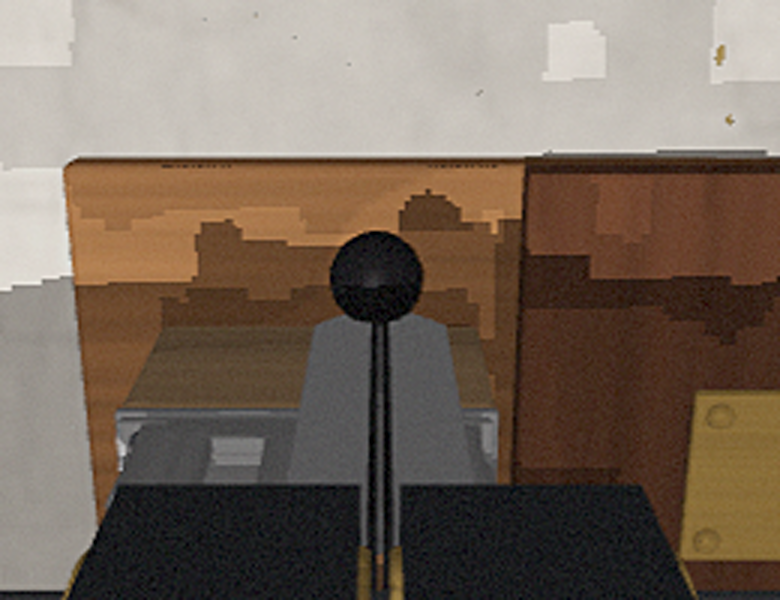

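The knob slipped out sideways and the fingers shut above the lever. I'll back straight up and look.

Call:
{"api": "apply_moves", "payload": {
  "motion": [
    [0,0,0,-0.3,0,0,255],
    [0,0,0,-0.6,0,0,255],
    [0,0,0,-0.8,0,-0.2,255],
    [0,0,0,-0.8,0,-0.3,255],
    [0,0,0,0,0,0,255]
  ]
}}

```text
t: 33.4
ee_pos: [0.4966, 0.06, 0.1463]
orientation: [-0.506, -0.493, 0.506, -0.494]
wrist_force: [0.7, 1.1, 0.1]
width: 0.0005
```

```bash
python3 - <<'E'
from h import *
o=env.get_obs(); t=RC().T@(o["ee_pos"]-[C[0],C[1],0]); print(o["t"],t.round(4),o["wrist_force"],o["width"])
d=snap("wrist","wrist25",(130,120,390,320),3)
for a in (0,.1,.2,.3,.5): print(a,(proj(d,c2w(C,[[.005-.072*np.sin(1.2-a),-.105,.074+.072*np.cos(1.2-a)]]))-[130,120])*3)
E
```

```text
33.4 [-0.0659 -0.1031  0.1463] [0.69210762 1.07509833 0.10446058] 0.0005385222529627155
0 [[371.08914542 282.34414756]]
0.1 [[370.90715575 303.66945147]]
0.2 [[370.73416046 328.03301003]]
0.3 [[370.5737315  355.21832711]]
0.5 [[370.30501403 416.68658073]]
```

View pics/wrist25.png

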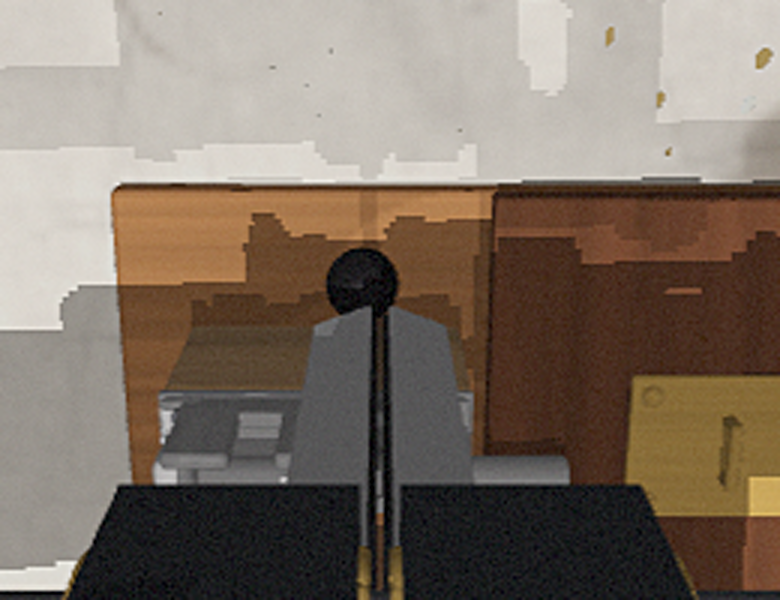

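The lever lies down in the lock notch: the knob is at (362,283) in the crop against (371,282) predicted. That puts the bolt about 2 mm short of fully shot, so I'll pinch the knob again lightly and slide it to the stop.

```bash
python3 - <<'E'
from h import *
A=RC()@np.c_[[0,0,-1],[0,1,0],np.cross([0,0,-1],[0,1,0])]
path([(c2w(C,g)[0],A) for g in ([-.0645,-.107,.155],[-.0635,-.107,.155],[-.0632,-.107,.138],[-.063,-.107,.119],[-.063,-.107,.1],[-.063,-.107,.08])],grip=135)
E
```

```text
[[0.0, 0.0, 0.0, -0.49, -0.17, 0.06, 135.0], [0.0, 0.0, 0.0, 0.0, 0.0, 0.05, 135.0], [0.0, 0.0, 0.0, 0.85, 0.0, 0.01, 135.0], [0.0, 0.0, 0.0, 0.95, 0.01, 0.01, 135.0], [0.0, 0.0, 0.0, 0.95, -0.0, 0.0, 135.0], [0.0, 0.0, 0.0, 1.0, -0.0, -0.0, 135.0]]
n 6 mj 0.041 err 0.0 q [ 0.    0.03  1.68 -0.    1.43  0.03] end [0.4926 0.0572 0.08  ]
```

Call:
{"api": "apply_moves", "payload": {
  "motion": [
    [0,0,0,-0.5,-0.17,0.06,135],
    [0,0,0,0,0,0.05,135],
    [0,0,0,0,0,0,135],
    [0,0,0,0.85,0,0.01,135],
    [0,0,0,0.95,0.01,0.01,135],
    [0,0,0,0.95,0,0,135],
    [0,0,0,0.9,0,0,135],
    [0,0,0,0,0,0,135]
  ]
}}

```text
t: 34.25
ee_pos: [0.4894, 0.0564, 0.0784]
orientation: [-0.503, -0.495, 0.51, -0.491]
wrist_force: [1.0, 0.4, -0.3]
width: 0.0444
```

```bash
python3 - <<'E'
from h import *
o=env.get_obs(); t=RC().T@(o["ee_pos"]-[C[0],C[1],0]); print(o["t"],t.round(4),o["wrist_force"],o["width"])
d=snap("wrist","wrist26",(130,120,390,320),3)
print((proj(d,c2w(C,[[-.062,-.105,.1]]))-[130,120])*3)
E
```

```text
34.25 [-0.0621 -0.1102  0.0784] [ 0.96389795  0.35857582 -0.2984519 ] 0.04437109469899561
[[407.46855694 397.68931067]]
```

View pics/wrist26.png

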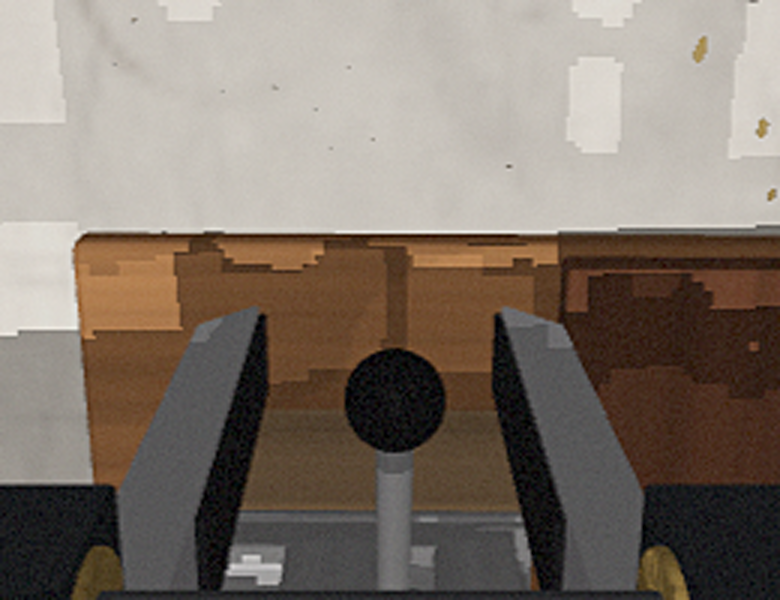

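Call:
{"api": "apply_moves", "payload": {
  "motion": [
    [0,0,0,0,0,0,180],
    [0,0,0,0,0,0,215],
    [0,0,0,0,0,0,255],
    [0,0,0,0,0,0,255],
    [0,0,0,0,0.08,0,255],
    [0,0,0,0,0.08,0,255],
    [0,0,0,0,0,0,255]
  ],
  "grip_force": 8
}}

```text
t: 35.0
ee_pos: [0.495, 0.0565, 0.0823]
orientation: [-0.505, -0.494, 0.508, -0.493]
wrist_force: [-3.1, 0.3, 4.7]
width: 0.0172
```

Call:
{"api": "apply_moves", "payload": {
  "motion": [
    [0,0,0,0,0.05,0,255],
    [0,0,0,0,0,0,255]
  ]
}}

```text
t: 35.2
ee_pos: [0.4952, 0.0565, 0.0821]
orientation: [-0.505, -0.494, 0.508, -0.493]
wrist_force: [-4.7, -0.1, 6.6]
width: 0.0172
```

```bash
python3 - <<'E'
from h import *
o=env.get_obs(); t=RC().T@(o["ee_pos"]-[C[0],C[1],0]); print(o["t"],t.round(4),o["wrist_force"],o["width"])
E
```

```text
35.2 [-0.0624 -0.1044  0.0821] [-4.68291314 -0.07739761  6.57031805] 0.01718204599271873
```

Call:
{"api": "apply_moves", "payload": {
  "motion": [
    [0,0,0,0,0,0,220],
    [0,0,0,0,0,0,190],
    [0,0,0,0,0,0,150],
    [0,0,0,0,0,0,135],
    [0,0,0,-0.5,0,0,135],
    [0,0,0,-1,0,0,135],
    [0,0,0,-1,0,0,135],
    [0,0,0,-1,0,0,135]
  ]
}}

```text
t: 36.0
ee_pos: [0.4967, 0.0564, 0.1531]
orientation: [-0.505, -0.494, 0.508, -0.493]
wrist_force: [0.5, 0.1, -0.2]
width: 0.0439
```

Call:
{"api": "apply_moves", "payload": {
  "motion": [
    [0,0,0,-0.5,0,0,135],
    [0,0,0,0,0,0,135]
  ]
}}

```text
t: 36.2
ee_pos: [0.4978, 0.0564, 0.1639]
orientation: [-0.506, -0.493, 0.507, -0.494]
wrist_force: [0.7, 0.6, 0.5]
width: 0.0444
```

```bash
python3 - <<'E'
from h import *
o=env.get_obs(); t=RC().T@(o["ee_pos"]-[C[0],C[1],0]); print(o["t"],t.round(4),o["wrist_force"],o["width"])
d=snap("wrist","wrist27")
print(proj(d,c2w(C,[[-.062,-.105,.1],[-.062,-.107,.1],[-.056,-.105,.111]])))
cv2.imwrite("pics/w27c.png",cv2.resize(d["img"][150:300,170:400],None,fx=3.4,fy=3.4,interpolation=cv2.INTER_CUBIC))
E
```

```text
36.2 [-0.0624 -0.1018  0.1639] [0.74319289 0.55638133 0.49686966] 0.04435100549789153
[[252.20201898 201.93575603]
 [249.62697507 201.93825283]
 [252.07675324 214.15366232]]
```

View pics/w27c.png

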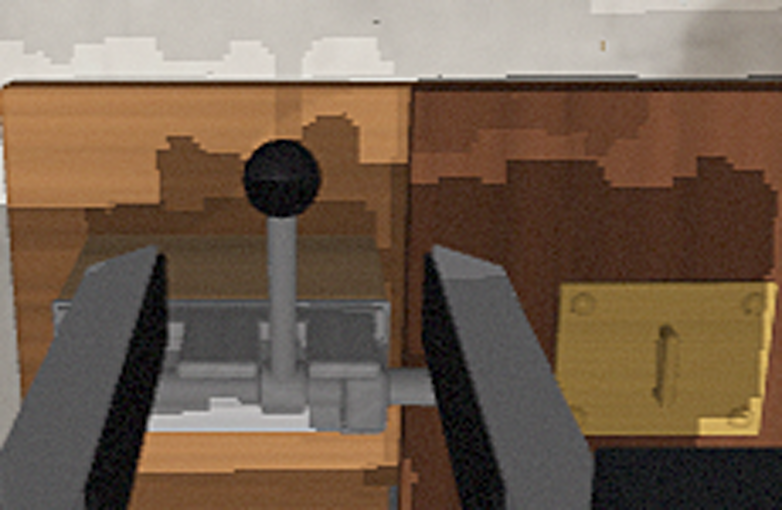

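The knob is now at (253,202), against (252,202) predicted for full lock. I'll move clear and check the panel.

Call:
{"api": "apply_moves", "payload": {
  "motion": [
    [0,0,0,-0.9,0,0,100],
    [0,0,0,-0.9,0,-0.3,60],
    [0,0,0,-0.7,0,-0.7,0],
    [0,0,0,-0.5,-0.3,-0.8,0],
    [0,0,0,-0.5,-0.3,-0.8,0],
    [0,0,0,-0.4,-0.3,-0.8,0],
    [0,0,0,0,-0.4,-0.9,0],
    [0,0,0,0,-0.4,-0.9,0]
  ]
}}

```text
t: 37.05
ee_pos: [0.4648, 0.1629, 0.2391]
orientation: [-0.505, -0.494, 0.508, -0.493]
wrist_force: [-0.7, 0.6, -0.1]
width: 0.094
```

Call:
{"api": "apply_moves", "payload": {
  "motion": [
    [0,0,0,0,-0.4,-0.9,0],
    [0,0,0,0,-0.4,-0.9,0],
    [0,0,0,0,-0.4,-0.9,0],
    [0,0,0,0,-0.4,-0.9,0],
    [0,0,0,0,-0.4,-0.9,0],
    [0,0,0,0,0,0,0]
  ]
}}

```text
t: 37.65
ee_pos: [0.4264, 0.2546, 0.2386]
orientation: [-0.504, -0.495, 0.507, -0.494]
wrist_force: [-0.8, 0.5, -0.7]
width: 0.0943
```

```bash
python3 - <<'E'
from h import *
d=snap("top","top28"); snap("top","top28c",(215,140,325,265),4.7); snap("scene","scene28",(180,90,340,240),4)
E
```

```text
(no output)
```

View pics/top28.png

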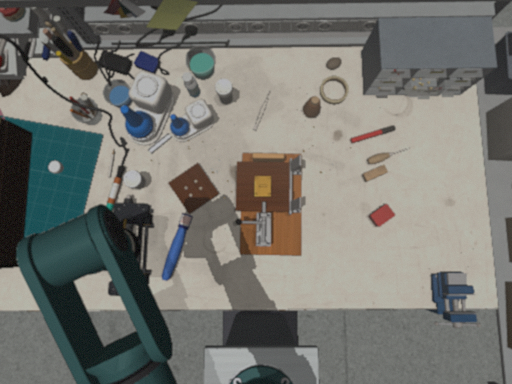

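View pics/top28c.png

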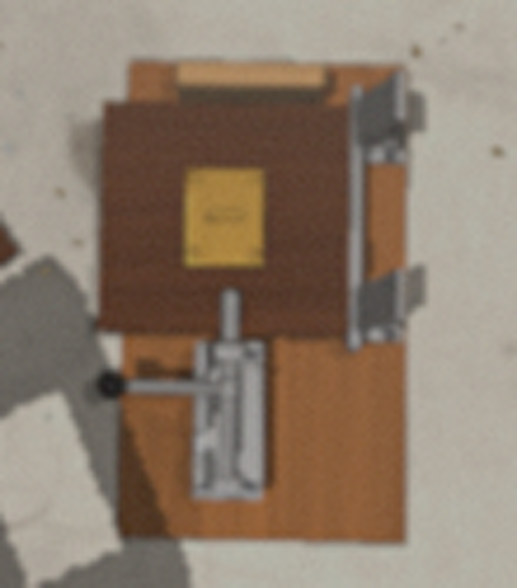

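View pics/scene28.png

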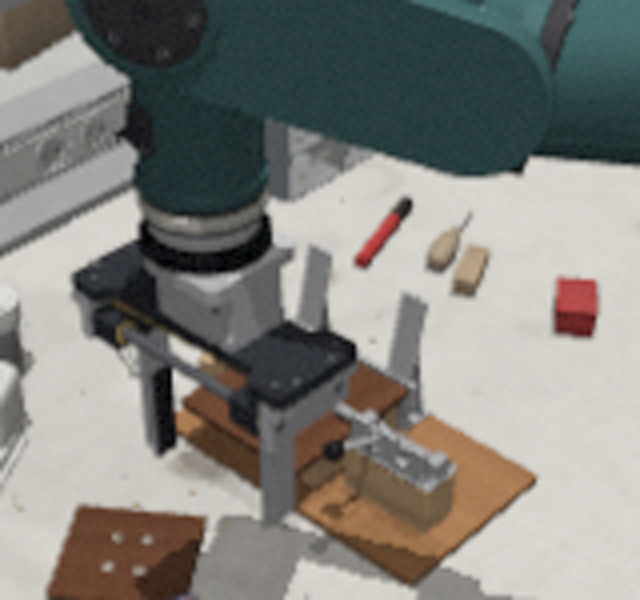

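```bash
python3 - <<'E'
from plant import env
print(env.sign_off())
E
```

```text
the job is handed in; nothing more can be done
None
```

The panel is turned over and bolted down, and I handed the job in at about 38 s of robot time.

**What I did:** I lifted the panel's free edge, stood it against the backrest and turned it half a turn in the grip. I lowered it on a finger until it lay flat with the brass plate up, then pushed it home with 13 N; it did not move. The lever was then lifted, slid toward the panel and laid down in the lock notch.

**Last checks:**
- **Panel:** the top view shows it flat, centred between the cheek and the bolt block, square to about 0.005 rad and with its edge on the foot strip.
- **Bolt:** the rod reaches over the panel's near edge. In the wrist view the knob is within 1 pixel of its predicted locked position.
- **Bystanders:** the jar, tin and block appear in the same places as at the start.

**What went wrong or disagreed:**
- **Knob slip:** the knob slipped out of the pinch while I was laying the lever down, and the wrist force read about 39 N. The lever went down but the bolt was about 2.5 mm short, so I pinched the knob again and slid it to the stop.
- **Cradle position:** my first estimate was off by about 1.5 mm in each direction. I corrected it from contact and the wrist camera before working the bolt.

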